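# Transfer microscope objectives to the rack in the same order

### The job

Move the four microscope objectives from the wooden board into the black rack, one to a compartment, in the same order counted from the white-marked ends: the objective nearest the board's white bar goes into the compartment nearest the rack's white bar, and so on along the row. Keep them upright and set them down gently without dropping them, each standing on the floor of its compartment.

Things in the scene. Friction and masses are not known exactly. Their poses are not given: they have to be found in the camera images.
- lens_red: Microscope objective with a red collar: upright loose metal barrel, 28 mm diameter and straight from the bottom to 40 mm up (bright metal with dark grooves, red from 30 mm up), then a red cone to 44 mm and a steel nose 15 mm in diameter up to 48 mm. 85 to 170 g, flat bottom. Starts standing in the red base. Origin: centre of its underside, z up.
- lens_yellow: Microscope objective with a yellow collar: upright loose metal barrel, 28 mm diameter and straight from the bottom to 40 mm up (bright metal with dark grooves, yellow from 30 mm up), then a yellow cone to 44 mm and a steel nose 15 mm in diameter up to 53 mm. 85 to 170 g, flat bottom. Starts standing in the yellow base. Origin: centre of its underside, z up.
- lens_green: Microscope objective with a green collar: upright loose metal barrel, 28 mm diameter and straight from the bottom to 40 mm up (bright metal with dark grooves, green from 30 mm up), then a green cone to 44 mm and a steel nose 15 mm in diameter up to 58 mm. 85 to 170 g, flat bottom. Starts standing in the green base. Origin: centre of its underside, z up.
- lens_blue: Microscope objective with a blue collar: upright loose metal barrel, 28 mm diameter and straight from the bottom to 40 mm up (bright metal with dark grooves, blue from 30 mm up), then a blue cone to 44 mm and a steel nose 15 mm in diameter up to 63 mm. 85 to 170 g, flat bottom. Starts standing in the blue base. Origin: centre of its underside, z up.
- base_red: Red round shallow cup fixed on the wooden board, 46 mm outside, 36 mm inside, 9 mm high with a floor 5 mm thick. It stays put and shows where the red objective stood. Origin: centre of its underside.
- base_yellow: Yellow round shallow cup fixed on the wooden board, 46 mm outside, 36 mm inside, 9 mm high with a floor 5 mm thick. It stays put and shows where the yellow objective stood. Origin: centre of its underside.
- base_green: Green round shallow cup fixed on the wooden board, 46 mm outside, 36 mm inside, 9 mm high with a floor 5 mm thick. It stays put and shows where the green objective stood. Origin: centre of its underside.
- base_blue: Blue round shallow cup fixed on the wooden board, 46 mm outside, 36 mm inside, 9 mm high with a floor 5 mm thick. It stays put and shows where the blue objective stood. Origin: centre of its underside.
- board: Dark wooden board, fixed, 70 x 288 x 6 mm, holding the four bases in a row 60 mm apart, at y = +90, +30, -30 and -90 mm in its own frame. A white bar (44 x 12 mm, 12 mm high) on its top marks the +y end (y = +132 mm). Origin: centre of its underside; its y axis runs along the row towards the white bar, z up. It can lie at any yaw.
- rack: Fixed black plastic rack, 70 x 285 x 16 mm high, any yaw. Four open compartments in a row at y = +90, +30, -30, -90 mm in its own frame, each 60 (x) by 55 (y) mm inside; floor 5 mm above the underside, 5 mm walls up to 16 mm. A white bar (44 x 12 mm) on its solid +y end (y = +132 mm) marks that end. Origin: centre of its underside; y runs along the row towards the white bar, z up.
Mind the look-alikes: they are no part of the job. Leave any purple look-alike of the lens_yellow alone.

How it is judged:
At the end, for the whole second after the job is handed in: Each objective stands upright (0.1 rad) and at rest in the compartment whose number from the rack's white bar equals its base's number from the board's white bar: centre within 16 mm along and 18 mm across the row, underside within 4 mm of the compartment floor (x of lens_red in the frame of rack between -0.018 and 0.018 m and z of lens_red in the frame of rack between 0.001 and 0.009 m and angle between each of lens_red, lens_yellow, lens_green, lens_blue's own z axis and vertical below 0.1 rad and linear speed of each of lens_red, lens_yellow, lens_green, lens_blue below 0.02 m/s and ((y of base_red in the frame of board between 0.07 and 0.11 m and y of lens_red in the frame of rack between 0.074 and 0.106 m) or (y of base_red in the frame of board between 0.01 and 0.05 m and y of lens_red in the frame of rack between 0.014 and 0.046 m) or (y of base_red in the frame of board between -0.05 and -0.01 m and y of lens_red in the frame of rack between -0.046 and -0.014 m) or (y of base_red in the frame of board between -0.11 and -0.07 m and y of lens_red in the frame of rack between -0.106 and -0.074 m)) and x of lens_yellow in the frame of rack between -0.018 and 0.018 m and z of lens_yellow in the frame of rack between 0.001 and 0.009 m and ((y of base_yellow in the frame of board between 0.07 and 0.11 m and y of lens_yellow in the frame of rack between 0.074 and 0.106 m) or (y of base_yellow in the frame of board between 0.01 and 0.05 m and y of lens_yellow in the frame of rack between 0.014 and 0.046 m) or (y of base_yellow in the frame of board between -0.05 and -0.01 m and y of lens_yellow in the frame of rack between -0.046 and -0.014 m) or (y of base_yellow in the frame of board between -0.11 and -0.07 m and y of lens_yellow in the frame of rack between -0.106 and -0.074 m)) and x of lens_green in the frame of rack between -0.018 and 0.018 m and z of lens_green in the frame of rack between 0.001 and 0.009 m and ((y of base_green in the frame of board between 0.07 and 0.11 m and y of lens_green in the frame of rack between 0.074 and 0.106 m) or (y of base_green in the frame of board between 0.01 and 0.05 m and y of lens_green in the frame of rack between 0.014 and 0.046 m) or (y of base_green in the frame of board between -0.05 and -0.01 m and y of lens_green in the frame of rack between -0.046 and -0.014 m) or (y of base_green in the frame of board between -0.11 and -0.07 m and y of lens_green in the frame of rack between -0.106 and -0.074 m)) and x of lens_blue in the frame of rack between -0.018 and 0.018 m and z of lens_blue in the frame of rack between 0.001 and 0.009 m and ((y of base_blue in the frame of board between 0.07 and 0.11 m and y of lens_blue in the frame of rack between 0.074 and 0.106 m) or (y of base_blue in the frame of board between 0.01 and 0.05 m and y of lens_blue in the frame of rack between 0.014 and 0.046 m) or (y of base_blue in the frame of board between -0.05 and -0.01 m and y of lens_blue in the frame of rack between -0.046 and -0.014 m) or (y of base_blue in the frame of board between -0.11 and -0.07 m and y of lens_blue in the frame of rack between -0.106 and -0.074 m))); the robot touches nothing.
It fails at once if an objective tips over (leans more than 35 degrees) (angle between any of lens_red, lens_yellow, lens_green, lens_blue's own z axis and vertical above 0.61 rad).
It fails at once if an objective is dropped or flung (faster than 0.6 m/s out of the fingers, a fall of about 2 cm) ((linear speed of lens_red above 0.6 m/s and contact force between the fingers and lens_red below 0.05 N) or (linear speed of lens_yellow above 0.6 m/s and contact force between the fingers and lens_yellow below 0.05 N) or (linear speed of lens_green above 0.6 m/s and contact force between the fingers and lens_green below 0.05 N) or (linear speed of lens_blue above 0.6 m/s and contact force between the fingers and lens_blue below 0.05 N)).
It also fails if it takes over 96 s, if anything falls off the work surface, if the arm or the gripper's body presses on something with over 40 N, if the wrist force passes 120 N, or if a joint passes its speed limit or range.

### The arm

A 7-joint arm with a two-finger parallel gripper is mounted at the origin on the work surface. World frame = base frame: x ahead of the robot, y to its left, z up, the work surface at z = 0. Lengths are in m, angles in rad, forces in N, time in s.
With the tool pointing down it reaches from about 0.4 to 0.85 m from the base axis. Payload 4.5 kg.
Tool frame: the origin (TCP) lies at the very end of the fingers, on their centre line; the grasp point (between the pads) lies 19 mm behind it; z points along the fingers, x is the direction in which the jaws open and shut, and the axes are right-handed (so a half turn about z gives the same grasp; the last joint's range is limited). The gripper opens to 88 mm and grips with 3 to 60 N. Pads are 18 mm wide; open, the fingers measure 123 mm over their backs; the gripper's body (75 mm by 187 mm) begins 45 mm behind the grasp point.
Start: joints at [-1.072, 0.689, -0.195, 1.565, 0.157, 0.902, -0.215], TCP at [0.28, 0.559, 0.239] pointing down, gripper open.
Joint ranges: [-3.01, 3.01], [-0.46, 2.08], [-1.47, 1.51], [0.13, 2.56], [-1, 4.14], [0.04, 2.09], [-2.66, 2.66]. Speed limits (rad/s): [2.57, 2.57, 3.14, 3.14, 3.14, 3.14, 3.14].

### API

Orientations are given as a unit quaternion [x, y, z, w].
In Python, from plant import * gives the robot as it stands.
- The arm moves only by the tool apply_moves, never from a script. Its argument "series" is a list of rows, each an object of numbers: "x", "y", "z": the shift along the tool's x, y, z in units of 80 cm (1.0 is 80 cm); "wx", "wy", "wz": the turn, a rotation vector about the tool's x, y, z in units of pi rad (1.0 is pi rad); "fingers": the opening, from -1 (shut) to 1 (fully open), so that 0 is half open. In form: [{"x": .., "y": .., "z": .., "wx": .., "wy": .., "wz": .., "fingers": ..}, ...]. A call has 1 to 8 rows; each row shifts and turns the pose as measured when the row begins, along the tool's axes as they then stand; what a row does not reach is not made up. A row lasts 1/8 s, in which the tool goes at most 62.5 mm and 10.7 degrees, less where a joint would pass 70% of its speed; a pose out of reach is approached as far as the arm can. A call with a number of a shift or a turn outside -1 to 1 is refused whole. A call with a gripper value outside its range is refused whole. The fingers move at their own pace and stop on an object; "force" is the grip in N (left out, the last holds). Time passes only in rows, so rows that do not move let the fingers close. It gives the time, the measured TCP pose, the force and the opening at its end, in the units of the state.
- get_state(): the state, without advancing time (a new reading comes with each control period).
- snapshot(name): name is "side" or "top"; returns (picture, depth): 384x512x3 uint8, red, green, blue; 384x512 float32, m along the optical axis (not along the pixel's ray), 0 where there is no reading.
- camera_model(name): a dict with "camera_matrix" (3x3 intrinsics, pixels), "world_from_camera" (4x4, takes a point from camera to world coordinates). Camera axes: x right, y up, looking along -z (the intrinsics and any distortion apply to the point x, -y, -z); pixel columns grow to the right and rows downward; lengths in m; the calibration is good to about 2 mm. A picture is of the moment at which its call begins. camera_model takes no time and is no camera call.
- finish_job(): hands the job in, once; it reports no verdict.
The state is a dict: "clock": time; "q": joint angles; "qd": joint speeds; "joint_torque": joint torques, N m; "tool_pos": TCP position; "eef_rot": TCP orientation; "contact_force": force on the tool from outside, world axes, zero at the start; "moment": the same for the moment, N m; "opening": opening from 0.0 (shut) to 1.0 (fully open).
Only numpy, scipy, OpenCV 4.12 (cv2) and the standard library are available. Lean on these libraries where they do the work, as an engineer would, in place of code of your own. Each camera call takes 0.05 s, during which the arm holds its last target. There are 200 camera calls.

## Working session

There is one attempt and no reset: what is moved stays moved. The work goes in short steps, Python scripts to look and compute and a tool call to move; the robot and the scene stay as the last step left them, time stands still between calls to the robot, and variables do not carry over. Pictures are saved under pics/ and viewed, about 12 in all and at most 16, crops included, and the job is handed in when it is done.

Besides the shell and the picture viewer there is one more tool, called after "Call:" by a JSON object that holds its "api" and its "payload". apply_moves: Moves the arm, as the interface text tells. Its arguments: {"type":"object","properties":{"series":{"type":"array","items":{"type":"object","properties":{"x":{"type":"number"},"y":{"type":"number"},"z":{"type":"number"},"wx":{"type":"number"},"wy":{"type":"number"},"wz":{"type":"number"},"fingers":{"type":"number"}}}},"force":{"type":"number"}},"required":["series"]}

```bash
mkdir -p pics; cat > h.py <<'E'
from plant import *
import numpy as np, cv2
def save(n,p): cv2.imwrite('pics/'+n+'.png',p[:,:,::-1])
def world(name,d):
    m=camera_model(name);K=np.array(m['camera_matrix']);T=np.array(m['world_from_camera'])
    v,u=np.indices(d.shape)
    c=np.stack([(u-K[0,2])/K[0,0]*d,-(v-K[1,2])/K[1,1]*d,-d,np.ones_like(d)],-1)
    return (c@T.T)[...,:3]
E
python3 - <<'E'
from h import *
for n in('top','side'):
    p,d=snapshot(n);save(n+'0',p);np.savez(n+'0.npz',p=p,d=d)
    m=camera_model(n);print({k:np.round(v,3).tolist() if not isinstance(v,str) else v for k,v in m.items()})
print(get_state())
E
```

```text
{'camera_matrix': [[453.679, 0.0, 255.839], [0.0, 453.679, 193.42], [0.0, 0.0, 1.0]], 'world_from_camera': [[0.118, 0.966, -0.231, 0.339], [-0.993, 0.115, -0.023, -0.022], [0.005, 0.232, 0.973, 1.005], [0.0, 0.0, 0.0, 1.0]]}
{'camera_matrix': [[374.709, 0.0, 256.195], [0.0, 374.709, 191.105], [0.0, 0.0, 1.0]], 'world_from_camera': [[0.869, 0.297, -0.396, 0.275], [-0.495, 0.542, -0.679, -0.525], [0.012, 0.786, 0.618, 0.513], [0.0, 0.0, 0.0, 1.0]]}
{'clock': 0.1, 'q': array([-1.07218612,  0.68988362, -0.19456259,  1.56623449,  0.15733568,
        0.90247833, -0.21511629]), 'qd': array([ 0.000158  , -0.0009029 , -0.00157815, -0.003684  ,  0.00057706,
       -0.00012875,  0.00090795]), 'joint_torque': array([-3.52705945e-03, -5.28491807e+01, -1.27145637e+00, -1.53837436e+01,
       -5.25639381e-02,  1.93141008e-03,  2.95357415e-05]), 'tool_pos': array([0.27993347, 0.5581815 , 0.23800307]), 'eef_rot': array([ 8.50925986e-01,  5.25284990e-01, -6.51053220e-04,  4.70456464e-04]), 'contact_force': array([-0.37600374, -0.71672411, -0.2153583 ]), 'moment': array([-0.02975252,  0.02059283,  0.04301823]), 'opening': 1.0000769867420982}
```

View pics/top0.png

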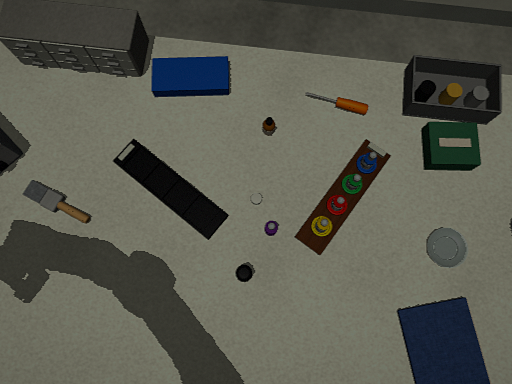

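View pics/side0.png

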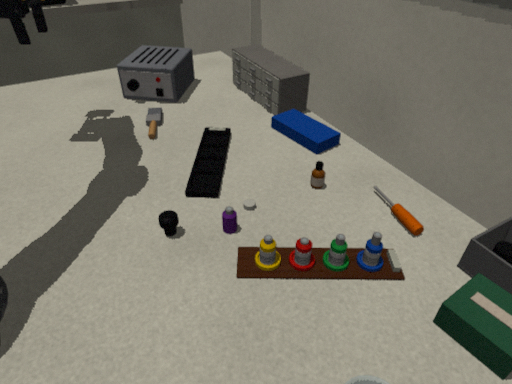

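The top view shows the board's white bar at (376,150). From it the row runs blue (367,162), green (352,184), red (337,205), yellow (321,227). The rack's white bar is at (126,152), with compartments running down to (210,225). Look-alikes: the purple objective at (271,228), plus a brown bottle (269,125), a black piece (245,272) and jars in the crate (450,93); I'm leaving all of these alone.

```bash
python3 - <<'E'
from h import *
z=np.load('top0.npz');p,d=z['p'],z['d'];W=world('top',d)
v,u=np.indices(d.shape)
print('table z',np.median(W[240:260,150:170,2]))
hsv=cv2.cvtColor(p,cv2.COLOR_RGB2HSV)
def rect(m,name):
    m=cv2.morphologyEx(m.astype(np.uint8),cv2.MORPH_OPEN,np.ones((3,3)))
    P=W[m>0];r=cv2.minAreaRect((P[:,:2]*1000).astype(np.float32));print(name,len(P),r,'z',np.percentile(P[:,2],[5,50,95]))
    return r
Z=W[...,2]
rr=rect((u>105)&(u<240)&(v>130)&(v<245)&(Z>.0105)&(Z<.03),'rack top')
rr=rect((u>105)&(u<240)&(v>130)&(v<245)&((p.max(2)<50)|(Z>.009)),'rack dark')
rect((u>105)&(u<145)&(v>130)&(v<170)&(p.min(2)>110)&(Z>.01),'rackbar')
rect((u>290)&(u<400)&(v>130)&(v<260)&(Z>.0035)&(Z<.10),'board')
rect((u>360)&(u<392)&(v>138)&(v<160)&(p.min(2)>110)&(Z>.01),'boardbar')
for n,(a,b) in dict(blue=(367,162),green=(352,184),red=(337,205),yellow=(321,227),purple=(271,228)).items():
    m=(abs(u-a)<14)&(abs(v-b)<14)&(Z>.04)
    P=W[m];print(n,m.sum(),'zmax',P[:,2].max() if len(P) else 0, 'mid',(P[:,:2].min(0)+P[:,:2].max(0))/2, P[:,:2].max(0)-P[:,:2].min(0))
    m=(abs(u-a)<14)&(abs(v-b)<14)&(hsv[...,1]>120)&(Z>.013-.005)&(Z<.025)
    if m.sum()>5:
        (c,r)=cv2.minEnclosingCircle((W[m][:,:2]*1000).astype(np.float32));print('   cup',c,r,m.sum())
c=cv2.resize(np.hstack([p[125:260,285:405],p[125:260,105:245]]),None,fx=3,fy=3);save('crop0',c)
E
```

```text
table z -0.00034294679262325545
rack top 756 ((564.8057250976562, 197.06053161621094), (285.54876708984375, 69.97174835205078), 57.703651428222656) z [0.01247489 0.01567557 0.01897172]
rack dark 3969 ((516.617919921875, 131.57632446289062), (460.5563659667969, 96.04572296142578), 52.56451416015625) z [0.00176665 0.00619232 0.01781694]Traceback (most recent call last):
  File "<stdin>", line 13, in <module>
  File "<stdin>", line 8, in rect
    return _quantile_unchecked(
        a, q, axis, out, overwrite_input, method, keepdims, weights)
    return _ureduce(a,
                    func=_quantile_ureduce_func,
    ...<5 lines>...
                    overwrite_input=overwrite_input,
                    method=method)
    r = func(a, **kwargs)
    result = _quantile(arr,
                       quantiles=q,
    ...<2 lines>...
                       out=out,
                       weights=wgt)
    slices_having_nans = np.isnan(arr[-1, ...])
                                  ~~~^^^^^^^^^
IndexError: index -1 is out of bounds for axis 0 with size 0
```

```bash
python3 - <<'E'
from h import *
z=np.load('top0.npz');p,d=z['p'],z['d'];W=world('top',d)
v,u=np.indices(d.shape);Z=W[...,2]
hsv=cv2.cvtColor(p,cv2.COLOR_RGB2HSV)
m=(u>290)&(u<400)&(v>130)&(v<260)&(Z>.003)&(Z<.025)
m=cv2.morphologyEx(m.astype(np.uint8),cv2.MORPH_OPEN,np.ones((3,3)))>0
print('board',cv2.minAreaRect((W[m][:,:2]*1000).astype(np.float32)),m.sum())
for n,(a,b) in dict(rackbar=(126,152),boardbar=(376,150)).items():
    m=(abs(u-a)<14)&(abs(v-b)<14)&(hsv[...,1]<70)&(hsv[...,2]>80)&(Z>.009)&(Z<.025)
    print(n,m.sum(),W[m].mean(0) if m.sum() else 0)
for n,(a,b) in dict(blue=(367,162),green=(352,184),red=(337,205),yellow=(321,227),purple=(271,228)).items():
    m=(abs(u-a)<14)&(abs(v-b)<16)&(Z>.04)
    P=W[m];print(n,m.sum(),'zmax',P[:,2].max() if len(P) else 0, 'mid',(P[:,:2].min(0)+P[:,:2].max(0))/2, P[:,:2].max(0)-P[:,:2].min(0))
    m=(abs(u-a)<14)&(abs(v-b)<14)&(hsv[...,1]>120)&(Z>.011)&(Z<.02)
    if m.sum()>5:
        c,r=cv2.minEnclosingCircle((W[m][:,:2]*1000).astype(np.float32));print('   cup',c,r,m.sum())
c=cv2.resize(np.hstack([p[125:260,285:405],p[125:260,105:245]]),None,fx=3,fy=3);save('crop0',c)
E
```

```text
board ((595.7420654296875, -195.14239501953125), (71.57939147949219, 289.6941223144531), 60.50644302368164) 2699
rackbar 96 [0.63633411 0.30837699 0.01708442]
boardbar 86 [ 0.71080482 -0.26163994  0.01747061]
blue 171 zmax 1.0054571019580878 mid [ 0.51247318 -0.13770245] [0.34793181 0.23124125]
   cup (673.0799560546875, -239.84959411621094) 22.550321578979492 113
green 172 zmax 1.0054571019580878 mid [ 0.48667842 -0.12342369] [0.29634229 0.20268374]
   cup (631.7265625, -216.5078582763672) 34.18068313598633 134
red 157 zmax 1.0054571019580878 mid [ 0.46133745 -0.10766686] [0.24566035 0.17117007]
   cup (570.8180541992188, -183.49339294433594) 40.426605224609375 128
yellow 148 zmax 1.0054571019580878 mid [ 0.43491065 -0.09237191] [0.19280675 0.14058016]
   cup (524.2073974609375, -154.95126342773438) 32.97233581542969 145
purple 96 zmax 1.0054571019580878 mid [ 0.42483043 -0.0377475 ] [0.17264631 0.03133136]
```

View pics/crop0.png

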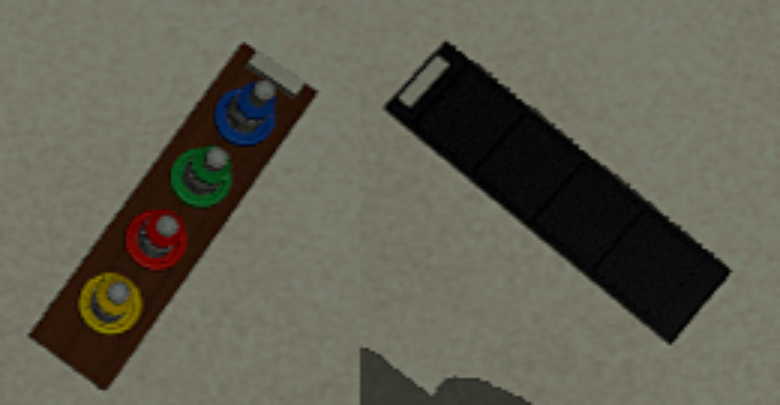

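The crop agrees with the fits. The board centre is (0.596,-0.195) with the row towards the bar at -29.5°. The rack centre is (0.565,0.197) with its row at 57.7°. Both sizes and both bar positions match the description. Jaws at about 60° lie across the board row and along the rack row, so one yaw serves throughout. I'll grip about 33 mm above the underside, which keeps the fingers clear of the cup rims and the rack walls.

```bash
cat > go.py <<'E'
import sys
from h import *
from scipy.spatial.transform import Rotation as R
B=np.array([.5957,-.1951]);b=np.array([np.cos(np.radians(-29.5)),np.sin(np.radians(-29.5))])
K=np.array([.5648,.1971]);k=np.array([np.cos(np.radians(57.7)),np.sin(np.radians(57.7))])
s=get_state();p=np.array(s['tool_pos']);r=R.from_quat(s['eef_rot'])
T=R.from_matrix(np.array([[np.cos(np.radians(60)),np.sin(np.radians(60)),0],[np.sin(np.radians(60)),-np.cos(np.radians(60)),0],[0,0,-1]]).T)
print('t',s['clock'],'pos',p.round(4),'open',round(s['opening'],3),'F',np.round(s['contact_force'],1),'rotvec/pi',((r.inv()*T).as_rotvec()/np.pi).round(4))
Y=dict(zip('1234',[.09,.03,-.03,-.09]))
for a in sys.argv[1:]:   # e.g. b1:0.15  k1:0.15
    w,z=a.split(':');o,e=(B,b) if w[0]=='b' else (K,k)
    q=np.append(o+e*Y[w[1]],float(z));dl=T.inv().apply(q-p)/.8 # along final tool axes
    print(a,q.round(4),'delta',dl.round(4),'rows@62mm',np.ceil(np.linalg.norm(dl)/.075));p=q
E
python3 go.py b1:0.16 b1:0.025 b1:.13 k1:.13 k1:.02
```

```text
t 0.1 pos [0.2799 0.5582 0.238 ] open 1.0 F [-0.4 -0.7 -0.2] rotvec/pi [0.0001 0.0005 0.0187]
b1:0.16 [ 0.674  -0.2394  0.16  ] delta [-0.6171  0.9251  0.0975] rows@62mm 15.0
b1:0.025 [ 0.674  -0.2394  0.025 ] delta [0.     0.     0.1688] rows@62mm 3.0
b1:.13 [ 0.674  -0.2394  0.13  ] delta [ 0.      0.     -0.1312] rows@62mm 2.0
k1:.13 [0.6129 0.2732 0.13  ] delta [ 0.5167 -0.3866  0.    ] rows@62mm 9.0
k1:.02 [0.6129 0.2732 0.02  ] delta [0.     0.     0.1375] rows@62mm 2.0
```

Call:
{"api": "apply_moves", "payload": {"force": 25, "series": [{"wz": 0.0187, "fingers": 1}, {"x": -0.04, "y": 0.06, "z": 0.006, "fingers": 1}, {"x": -0.04, "y": 0.06, "z": 0.006, "fingers": 1}, {"x": -0.04, "y": 0.06, "z": 0.006, "fingers": 1}, {"x": -0.04, "y": 0.06, "z": 0.006, "fingers": 1}, {"x": -0.04, "y": 0.06, "z": 0.006, "fingers": 1}, {"x": -0.04, "y": 0.06, "z": 0.006, "fingers": 1}, {"x": -0.04, "y": 0.06, "z": 0.006, "fingers": 1}]}}

```text
schema error: expected keys x, y, z, wx, wy, wz, fingers
```

Call:
{"api": "apply_moves", "payload": {"series": [{"x": -0.04, "y": 0.06, "z": 0.006, "fingers": 1}, {"x": -0.04, "y": 0.06, "z": 0.006, "fingers": 1}, {"x": -0.04, "y": 0.06, "z": 0.006, "fingers": 1}, {"x": -0.04, "y": 0.06, "z": 0.006, "fingers": 1}, {"x": -0.04, "y": 0.06, "z": 0.006, "fingers": 1}, {"x": -0.04, "y": 0.06, "z": 0.006, "fingers": 1}, {"fingers": 1}]}}

```text
schema error: expected keys x, y, z, wx, wy, wz, fingers
```

```bash
python3 go.py b1:0.16
```

```text
t 0.1 pos [0.2799 0.5582 0.238 ] open 1.0 F [-0.4 -0.7 -0.2] rotvec/pi [0.0001 0.0005 0.0187]
b1:0.16 [ 0.674  -0.2394  0.16  ] delta [-0.6171  0.9251  0.0975] rows@62mm 15.0
```

All keys are needed in every row.

Call:
{"api": "apply_moves", "payload": {"force": 25, "series": [{"x": 0, "y": 0, "z": 0, "wx": 0, "wy": 0, "wz": 0.0187, "fingers": 1}, {"x": -0.04, "y": 0.06, "z": 0.006, "wx": 0, "wy": 0, "wz": 0, "fingers": 1}, {"x": -0.04, "y": 0.06, "z": 0.006, "wx": 0, "wy": 0, "wz": 0, "fingers": 1}, {"x": -0.04, "y": 0.06, "z": 0.006, "wx": 0, "wy": 0, "wz": 0, "fingers": 1}, {"x": -0.04, "y": 0.06, "z": 0.006, "wx": 0, "wy": 0, "wz": 0, "fingers": 1}, {"x": -0.04, "y": 0.06, "z": 0.006, "wx": 0, "wy": 0, "wz": 0, "fingers": 1}, {"x": -0.04, "y": 0.06, "z": 0.006, "wx": 0, "wy": 0, "wz": 0, "fingers": 1}, {"x": -0.04, "y": 0.06, "z": 0.006, "wx": 0, "wy": 0, "wz": 0, "fingers": 1}]}}

```text
clock: 1.1
tool_pos: [0.4607, 0.1908, 0.2005]
eef_rot: [0.864, 0.504, -0.002, -0.001]
contact_force: [0.8, -0.4, -0.2]
opening: 1.002
```

```bash
python3 go.py b1:0.16
```

```text
t 1.1 pos [0.4607 0.1908 0.2005] open 1.002 F [ 0.8 -0.4 -0.2] rotvec/pi [-0.0011  0.0005  0.003 ]
b1:0.16 [ 0.674  -0.2394  0.16  ] delta [-0.3324  0.4998  0.0507] rows@62mm 9.0
```

Call:
{"api": "apply_moves", "payload": {"series": [{"x": -0.042, "y": 0.062, "z": 0.006, "wx": 0, "wy": 0, "wz": 0.003, "fingers": 1}, {"x": -0.042, "y": 0.062, "z": 0.006, "wx": 0, "wy": 0, "wz": 0, "fingers": 1}, {"x": -0.042, "y": 0.062, "z": 0.006, "wx": 0, "wy": 0, "wz": 0, "fingers": 1}, {"x": -0.042, "y": 0.062, "z": 0.006, "wx": 0, "wy": 0, "wz": 0, "fingers": 1}, {"x": -0.042, "y": 0.062, "z": 0.006, "wx": 0, "wy": 0, "wz": 0, "fingers": 1}, {"x": -0.042, "y": 0.062, "z": 0.006, "wx": 0, "wy": 0, "wz": 0, "fingers": 1}, {"x": -0.042, "y": 0.062, "z": 0.006, "wx": 0, "wy": 0, "wz": 0, "fingers": 1}, {"x": -0.042, "y": 0.062, "z": 0.006, "wx": 0, "wy": 0, "wz": 0, "fingers": 1}]}}

```text
clock: 2.1
tool_pos: [0.6745, -0.2544, 0.1571]
eef_rot: [0.866, 0.5, -0.002, -0.003]
contact_force: [1.4, 0.3, -0.4]
opening: 0.997
```

```bash
python3 go.py b1:0.16
```

```text
t 2.1 pos [ 0.6745 -0.2544  0.1571] open 0.997 F [ 1.4  0.3 -0.4] rotvec/pi [-0.0024  0.0001  0.0002]
b1:0.16 [ 0.674  -0.2394  0.16  ] delta [ 0.0159 -0.0099 -0.0037] rows@62mm 1.0
```

Call:
{"api": "apply_moves", "payload": {"series": [{"x": 0.0159, "y": -0.0099, "z": 0, "wx": -0.0024, "wy": 0, "wz": 0, "fingers": 1}, {"x": 0, "y": 0, "z": 0, "wx": 0, "wy": 0, "wz": 0, "fingers": 1}]}}

```text
clock: 2.35
tool_pos: [0.6733, -0.2455, 0.1543]
eef_rot: [0.868, 0.497, -0.001, 0.001]
contact_force: [-0.1, 0.5, -0.8]
opening: 0.999
```

```bash
python3 - <<'E'
from h import *
p,d=snapshot('side');save('side1',cv2.resize(p[150:340,190:510],None,fx=2.4,fy=2.4))
E
python3 go.py b1:0.06 b1:0.025
```

```text
t 2.4 pos [ 0.6726 -0.2483  0.1543] open 0.999 F [-0.6 -1.5  0.3] rotvec/pi [ 0.0003  0.002  -0.0031]
b1:0.06 [ 0.674  -0.2394  0.06  ] delta [ 0.0104 -0.004   0.1179] rows@62mm 2.0
b1:0.025 [ 0.674  -0.2394  0.025 ] delta [0.     0.     0.0437] rows@62mm 1.0
```

View pics/side1.png

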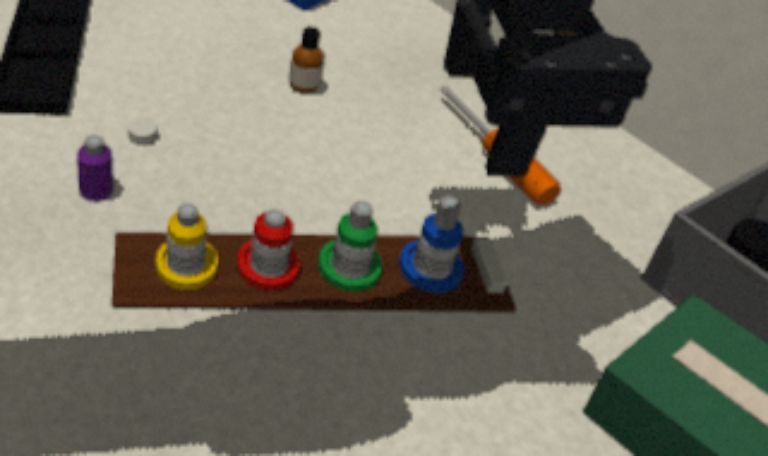

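All four objectives stand upright in their cups. The gripper hangs over the board's blue end, with nothing in its way.

Call:
{"api": "apply_moves", "payload": {"series": [{"x": 0.0104, "y": -0.004, "z": 0, "wx": 0, "wy": 0.002, "wz": -0.0031, "fingers": 1}, {"x": 0, "y": 0, "z": 0.05, "wx": 0, "wy": 0, "wz": 0, "fingers": 1}, {"x": 0, "y": 0, "z": 0.05, "wx": 0, "wy": 0, "wz": 0, "fingers": 1}, {"x": 0, "y": 0, "z": 0, "wx": 0, "wy": 0, "wz": 0, "fingers": 1}]}}

```text
clock: 2.9
tool_pos: [0.6752, -0.234, 0.0751]
eef_rot: [0.864, 0.503, 0.002, 0.0]
contact_force: [-0.4, 0.7, 0.5]
opening: 0.999
```

```bash
python3 go.py b1:0.025
```

```text
t 2.9 pos [ 0.6752 -0.234   0.0751] open 0.999 F [-0.4  0.7  0.5] rotvec/pi [ 0.0008 -0.0008  0.0023]
b1:0.025 [ 0.674  -0.2394  0.025 ] delta [-0.0065  0.0021  0.0626] rows@62mm 1.0
```

Call:
{"api": "apply_moves", "payload": {"series": [{"x": -0.004, "y": 0.001, "z": 0.03, "wx": 0, "wy": 0, "wz": 0, "fingers": 1}, {"x": 0, "y": 0, "z": 0.03, "wx": 0, "wy": 0, "wz": 0, "fingers": 1}, {"x": 0, "y": 0, "z": 0, "wx": 0, "wy": 0, "wz": 0, "fingers": 1}]}}

```text
clock: 3.28
tool_pos: [0.6765, -0.2367, 0.0274]
eef_rot: [0.864, 0.504, 0.003, 0.002]
contact_force: [0.0, -0.2, -0.4]
opening: 1.004
```

```bash
for i in 1 2 3; do python3 go.py b1:0.025; done; python3 - <<'E'
from h import *
p,d=snapshot('top');save('top1',cv2.resize(p[110:260,270:440],None,fx=4,fy=4))
E
python3 go.py b1:0.025
```

```text
t 3.275 pos [ 0.6765 -0.2367  0.0274] open 1.004 F [ 0.  -0.2 -0.4] rotvec/pi [ 0.0021 -0.0013  0.0027]
b1:0.025 [ 0.674  -0.2394  0.025 ] delta [-0.0045 -0.0009  0.003 ] rows@62mm 1.0
t 3.275 pos [ 0.6765 -0.2367  0.0274] open 1.004 F [ 0.  -0.2 -0.4] rotvec/pi [ 0.0021 -0.0013  0.0027]
b1:0.025 [ 0.674  -0.2394  0.025 ] delta [-0.0045 -0.0009  0.003 ] rows@62mm 1.0
t 3.275 pos [ 0.6765 -0.2367  0.0274] open 1.004 F [ 0.  -0.2 -0.4] rotvec/pi [ 0.0021 -0.0013  0.0027]
b1:0.025 [ 0.674  -0.2394  0.025 ] delta [-0.0045 -0.0009  0.003 ] rows@62mm 1.0
t 3.325 pos [ 0.6773 -0.2371  0.0286] open 0.998 F [-0.2  0.   0.5] rotvec/pi [ 0.0027 -0.0014  0.0026]
b1:0.025 [ 0.674  -0.2394  0.025 ] delta [-0.0046 -0.0021  0.0045] rows@62mm 1.0
```

View pics/top1.png

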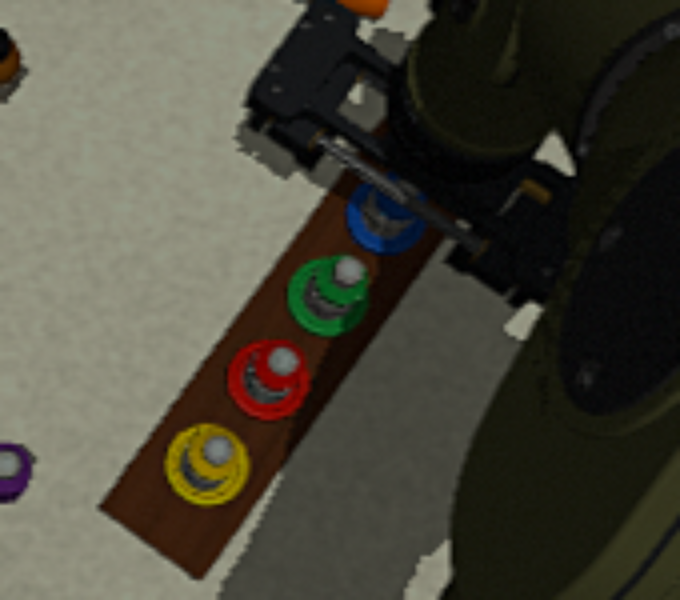

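The fingers straddle blue, across the row. A small centring move, then close.

Call:
{"api": "apply_moves", "payload": {"force": 25, "series": [{"x": -0.004, "y": -0.001, "z": 0.002, "wx": 0, "wy": 0, "wz": 0, "fingers": 0.2}, {"x": 0, "y": 0, "z": 0, "wx": 0, "wy": 0, "wz": 0, "fingers": -0.2}, {"x": 0, "y": 0, "z": 0, "wx": 0, "wy": 0, "wz": 0, "fingers": -0.6}, {"x": 0, "y": 0, "z": 0, "wx": 0, "wy": 0, "wz": 0, "fingers": -1}, {"x": 0, "y": 0, "z": 0, "wx": 0, "wy": 0, "wz": 0, "fingers": -1}, {"x": 0, "y": 0, "z": 0, "wx": 0, "wy": 0, "wz": 0, "fingers": -1}]}}

```text
clock: 4.08
tool_pos: [0.6769, -0.2404, 0.0298]
eef_rot: [0.864, 0.503, 0.006, 0.004]
contact_force: [-0.4, -0.5, 0.2]
opening: 0.34
```

```bash
python3 go.py b1:0.025
```

```text
t 4.075 pos [ 0.6769 -0.2404  0.0298] open 0.34 F [-0.4 -0.5  0.2] rotvec/pi [ 0.0043 -0.0018  0.0024]
b1:0.025 [ 0.674  -0.2394  0.025 ] delta [-0.0007 -0.0037  0.006 ] rows@62mm 1.0
```

Call:
{"api": "apply_moves", "payload": {"force": 25, "series": [{"x": 0, "y": -0.002, "z": 0, "wx": 0.002, "wy": 0, "wz": 0, "fingers": -0.1}, {"x": 0, "y": -0.001, "z": 0.007, "wx": 0.002, "wy": -0.001, "wz": 0.001, "fingers": -0.1}, {"x": 0, "y": 0, "z": 0.001, "wx": 0, "wy": 0, "wz": 0, "fingers": -1}, {"x": 0, "y": 0, "z": 0.001, "wx": 0, "wy": 0, "wz": 0, "fingers": -1}, {"x": 0, "y": 0, "z": 0, "wx": 0, "wy": 0, "wz": 0, "fingers": -1}]}}

```text
clock: 4.7
tool_pos: [0.6748, -0.2391, 0.0226]
eef_rot: [0.865, 0.502, 0.001, -0.001]
contact_force: [-0.4, 1.1, -0.6]
opening: 0.308
```

```bash
python3 go.py b1:0.025 b1:0.13
```

```text
t 4.7 pos [ 0.6748 -0.2391  0.0226] open 0.308 F [-0.4  1.1 -0.6] rotvec/pi [-0.0001 -0.0007  0.0014]
b1:0.025 [ 0.674  -0.2394  0.025 ] delta [-0.0008 -0.0006 -0.003 ] rows@62mm 1.0
b1:0.13 [ 0.674  -0.2394  0.13  ] delta [ 0.      0.     -0.1312] rows@62mm 2.0
```

Opening 0.308 is about 27 mm, so blue is held. Lifting.

Call:
{"api": "apply_moves", "payload": {"series": [{"x": 0, "y": 0, "z": -0.03, "wx": 0, "wy": 0, "wz": 0, "fingers": -1}, {"x": 0, "y": 0, "z": -0.035, "wx": 0, "wy": 0, "wz": 0, "fingers": -1}, {"x": 0, "y": 0, "z": -0.035, "wx": 0, "wy": 0, "wz": 0, "fingers": -1}, {"x": 0, "y": 0, "z": -0.035, "wx": 0, "wy": 0, "wz": 0, "fingers": -1}]}}

```text
clock: 5.2
tool_pos: [0.6733, -0.2389, 0.1349]
eef_rot: [0.865, 0.502, -0.0, -0.002]
contact_force: [0.5, -0.1, -1.0]
opening: 0.306
```

```bash
python3 go.py k1:0.13
```

```text
t 5.2 pos [ 0.6733 -0.2389  0.1349] open 0.306 F [ 0.5 -0.1 -1. ] rotvec/pi [-0.0011 -0.0005  0.0015]
k1:0.13 [0.6129 0.2732 0.13  ] delta [ 0.5166 -0.3855  0.0062] rows@62mm 9.0
```

Call:
{"api": "apply_moves", "payload": {"series": [{"x": 0.04, "y": -0.03, "z": 0, "wx": -0.001, "wy": 0, "wz": 0.001, "fingers": -1}, {"x": 0.05, "y": -0.037, "z": 0, "wx": 0, "wy": 0, "wz": 0, "fingers": -1}, {"x": 0.055, "y": -0.041, "z": 0, "wx": 0, "wy": 0, "wz": 0, "fingers": -1}, {"x": 0.055, "y": -0.041, "z": 0, "wx": 0, "wy": 0, "wz": 0, "fingers": -1}, {"x": 0.055, "y": -0.041, "z": 0, "wx": 0, "wy": 0, "wz": 0, "fingers": -1}, {"x": 0.055, "y": -0.041, "z": 0, "wx": 0, "wy": 0, "wz": 0, "fingers": -1}, {"x": 0.055, "y": -0.041, "z": 0, "wx": 0, "wy": 0, "wz": 0, "fingers": -1}, {"x": 0.055, "y": -0.041, "z": 0, "wx": 0, "wy": 0, "wz": 0, "fingers": -1}]}}

```text
clock: 6.2
tool_pos: [0.6318, 0.1812, 0.1497]
eef_rot: [0.869, 0.495, 0.009, 0.007]
contact_force: [0.8, 0.4, -0.7]
opening: 0.306
```

```bash
python3 go.py k1:0.13
```

```text
t 6.2 pos [0.6318 0.1812 0.1497] open 0.306 F [ 0.8  0.4 -0.7] rotvec/pi [ 0.0071 -0.0028 -0.0038]
k1:0.13 [0.6129 0.2732 0.13  ] delta [ 0.0878 -0.0779  0.0246] rows@62mm 2.0
```

Call:
{"api": "apply_moves", "payload": {"series": [{"x": 0.044, "y": -0.038, "z": 0.01, "wx": 0.005, "wy": -0.002, "wz": -0.003, "fingers": -1}, {"x": 0.042, "y": -0.037, "z": 0.01, "wx": 0.002, "wy": -0.001, "wz": -0.001, "fingers": -1}, {"x": 0, "y": 0, "z": 0, "wx": 0, "wy": 0, "wz": 0, "fingers": -1}]}}

```text
clock: 6.58
tool_pos: [0.6127, 0.2836, 0.1382]
eef_rot: [0.863, 0.505, 0.004, -0.003]
contact_force: [0.1, -0.2, -2.1]
opening: 0.308
```

```bash
python3 go.py k1:0.05
```

```text
t 6.575 pos [0.6127 0.2836 0.1382] open 0.308 F [ 0.1 -0.2 -2.1] rotvec/pi [-0.0004 -0.0029  0.0036]
k1:0.05 [0.6129 0.2732 0.05  ] delta [-0.0111  0.0067  0.1103] rows@62mm 2.0
```

Call:
{"api": "apply_moves", "payload": {"series": [{"x": -0.01, "y": 0.006, "z": 0.02, "wx": 0, "wy": -0.002, "wz": 0.003, "fingers": -1}, {"x": 0, "y": 0, "z": 0.04, "wx": 0, "wy": 0, "wz": 0, "fingers": -1}, {"x": 0, "y": 0, "z": 0.04, "wx": 0, "wy": 0, "wz": 0, "fingers": -1}, {"x": 0, "y": 0, "z": 0.005, "wx": 0, "wy": 0, "wz": 0, "fingers": -1}]}}

```text
clock: 7.08
tool_pos: [0.6161, 0.2661, 0.0533]
eef_rot: [0.868, 0.497, 0.001, 0.002]
contact_force: [-0.6, 0.2, -1.8]
opening: 0.308
```

```bash
python3 - <<'E'
from h import *
p,d=snapshot('side');save('side2',cv2.resize(p[100:240,150:300],None,fx=4,fy=4))
E
python3 go.py k1:0.0175
```

```text
t 7.125 pos [0.617  0.2664 0.0541] open 0.311 F [-0.   0.  -1.1] rotvec/pi [ 0.0017 -0.0006 -0.0021]
k1:0.0175 [0.6129 0.2732 0.0175] delta [ 0.0048 -0.0087  0.0458] rows@62mm 1.0
```

View pics/side2.png

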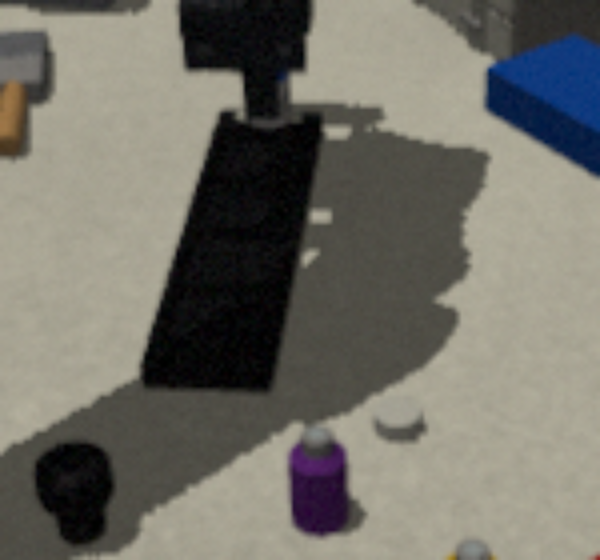

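Blue hangs over the rack's bar end, seen at (270,110) in the crop. Lowering it slowly.

Call:
{"api": "apply_moves", "payload": {"series": [{"x": 0.0045, "y": -0.008, "z": 0.012, "wx": 0.0015, "wy": 0, "wz": -0.002, "fingers": -1}, {"x": 0, "y": 0, "z": 0.012, "wx": 0, "wy": 0, "wz": 0, "fingers": -1}, {"x": 0, "y": 0, "z": 0.01, "wx": 0, "wy": 0, "wz": 0, "fingers": -1}]}}

```text
clock: 7.5
tool_pos: [0.6157, 0.273, 0.0287]
eef_rot: [0.866, 0.499, 0.004, 0.0]
contact_force: [0.2, -0.7, -0.7]
opening: 0.314
```

```bash
python3 go.py k1:0.0175
```

```text
t 7.5 pos [0.6157 0.273  0.0287] open 0.314 F [ 0.2 -0.7 -0.7] rotvec/pi [ 0.0012 -0.002  -0.0005]
k1:0.0175 [0.6129 0.2732 0.0175] delta [-0.0016 -0.0032  0.0139] rows@62mm 1.0
```

Call:
{"api": "apply_moves", "payload": {"series": [{"x": -0.001, "y": -0.002, "z": 0.006, "wx": 0.001, "wy": -0.002, "wz": 0, "fingers": -1}, {"x": 0, "y": 0, "z": 0.004, "wx": 0, "wy": 0, "wz": 0, "fingers": -1}, {"x": 0, "y": 0, "z": 0.003, "wx": 0, "wy": 0, "wz": 0, "fingers": -1}]}}

```text
clock: 7.88
tool_pos: [0.6138, 0.2734, 0.0175]
eef_rot: [0.866, 0.499, -0.0, 0.0]
contact_force: [-0.6, 0.4, -0.8]
opening: 0.309
```

```bash
python3 go.py k1:0.0175
```

```text
t 7.875 pos [0.6138 0.2734 0.0175] open 0.309 F [-0.6  0.4 -0.8] rotvec/pi [ 0.0001  0.0001 -0.0005]
k1:0.0175 [0.6129 0.2732 0.0175] delta [-0.0008 -0.0009 -0.    ] rows@62mm 1.0
```

Call:
{"api": "apply_moves", "payload": {"series": [{"x": 0, "y": 0, "z": 0.003, "wx": 0, "wy": 0, "wz": 0, "fingers": -1}, {"x": 0, "y": 0, "z": 0.001, "wx": 0, "wy": 0, "wz": 0, "fingers": -1}]}}

```text
clock: 8.12
tool_pos: [0.6139, 0.2735, 0.0166]
eef_rot: [0.866, 0.499, -0.0, 0.0]
contact_force: [-1.3, -0.2, 3.0]
opening: 0.312
```

```bash
python3 go.py k1:0.0175
```

```text
t 8.125 pos [0.6139 0.2735 0.0166] open 0.312 F [-1.3 -0.2  3. ] rotvec/pi [ 0.0002  0.0002 -0.0005]
k1:0.0175 [0.6129 0.2732 0.0175] delta [-0.0009 -0.0009 -0.0011] rows@62mm 1.0
```

Touchdown at +3 N, exactly where the grip offset predicts. Releasing and rising.

Call:
{"api": "apply_moves", "payload": {"series": [{"x": 0, "y": 0, "z": 0, "wx": 0, "wy": 0, "wz": 0, "fingers": -0.2}, {"x": 0, "y": 0, "z": 0, "wx": 0, "wy": 0, "wz": 0, "fingers": -0.08}, {"x": 0, "y": 0, "z": -0.001, "wx": 0, "wy": 0, "wz": 0, "fingers": -0.08}, {"x": 0, "y": 0, "z": -0.03, "wx": 0, "wy": 0, "wz": 0, "fingers": -0.08}, {"x": 0, "y": 0, "z": -0.04, "wx": 0, "wy": 0, "wz": 0, "fingers": -0.08}, {"x": 0, "y": 0, "z": -0.05, "wx": 0, "wy": 0, "wz": 0, "fingers": -0.08}, {"x": 0, "y": 0, "z": -0.04, "wx": 0, "wy": 0, "wz": 0, "fingers": 0.5}]}}

```text
clock: 9.0
tool_pos: [0.6138, 0.2735, 0.1516]
eef_rot: [0.866, 0.499, 0.0, 0.0]
contact_force: [0.7, 0.2, -0.6]
opening: 0.553
```

```bash
python3 - <<'E'
from h import *
p,d=snapshot('side');save('side3',cv2.resize(p[100:240,150:300],None,fx=4,fy=4))
E
python3 go.py b2:0.14
```

```text
t 9.05 pos [0.6163 0.2749 0.1563] open 0.592 F [0.9 0.2 3. ] rotvec/pi [ 0.0015 -0.0019 -0.0006]
b2:0.14 [ 0.6218 -0.2099  0.14  ] delta [-0.5213  0.309   0.0203] rows@62mm 9.0
```

View pics/side3.png

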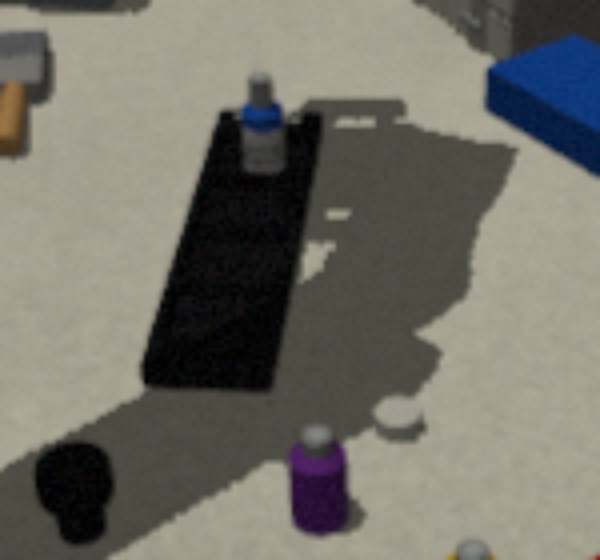

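Blue stands upright in compartment 1, at about (262,125) in the crop. Next is green.

Call:
{"api": "apply_moves", "payload": {"series": [{"x": -0.05, "y": 0.03, "z": 0, "wx": 0.001, "wy": -0.002, "wz": 0, "fingers": 1}, {"x": -0.065, "y": 0.038, "z": 0, "wx": 0, "wy": 0, "wz": 0, "fingers": 1}, {"x": -0.065, "y": 0.038, "z": 0, "wx": 0, "wy": 0, "wz": 0, "fingers": 1}, {"x": -0.065, "y": 0.038, "z": 0, "wx": 0, "wy": 0, "wz": 0, "fingers": 1}, {"x": -0.065, "y": 0.038, "z": 0, "wx": 0, "wy": 0, "wz": 0, "fingers": 1}, {"x": -0.065, "y": 0.038, "z": 0, "wx": 0, "wy": 0, "wz": 0, "fingers": 1}, {"x": -0.065, "y": 0.038, "z": 0, "wx": 0, "wy": 0, "wz": 0, "fingers": 1}, {"x": -0.065, "y": 0.038, "z": 0, "wx": 0, "wy": 0, "wz": 0, "fingers": 1}]}}

```text
clock: 10.05
tool_pos: [0.6263, -0.1978, 0.169]
eef_rot: [0.863, 0.505, 0.012, 0.003]
contact_force: [0.5, 0.4, 0.2]
opening: 1.001
```

```bash
python3 go.py b2:0.14
```

```text
t 10.05 pos [ 0.6263 -0.1978  0.169 ] open 1.001 F [0.5 0.4 0.2] rotvec/pi [ 0.0054 -0.0056  0.0034]
b2:0.14 [ 0.6218 -0.2099  0.14  ] delta [-0.0159  0.0027  0.0363] rows@62mm 1.0
```

Call:
{"api": "apply_moves", "payload": {"series": [{"x": -0.008, "y": 0.001, "z": 0.02, "wx": 0.005, "wy": -0.005, "wz": 0.003, "fingers": 1}, {"x": 0, "y": 0, "z": 0.03, "wx": 0, "wy": 0, "wz": 0, "fingers": 1}, {"x": 0, "y": 0, "z": 0.02, "wx": 0, "wy": 0, "wz": 0, "fingers": 1}]}}

```text
clock: 10.42
tool_pos: [0.6249, -0.213, 0.116]
eef_rot: [0.869, 0.495, 0.002, 0.004]
contact_force: [0.7, 0.8, -0.5]
opening: 0.999
```

```bash
python3 go.py b2:0.0235
```

```text
t 10.425 pos [ 0.6249 -0.213   0.116 ] open 0.999 F [ 0.7  0.8 -0.5] rotvec/pi [ 0.003   0.0003 -0.0036]
b2:0.0235 [ 0.6218 -0.2099  0.0235] delta [ 0.0014 -0.0053  0.1156] rows@62mm 2.0
```

Call:
{"api": "apply_moves", "payload": {"series": [{"x": 0.001, "y": -0.005, "z": 0.02, "wx": 0.002, "wy": 0, "wz": -0.003, "fingers": 1}, {"x": 0, "y": 0, "z": 0.035, "wx": 0, "wy": 0, "wz": 0, "fingers": 1}, {"x": 0, "y": 0, "z": 0.03, "wx": 0, "wy": 0, "wz": 0, "fingers": 1}, {"x": 0, "y": 0, "z": 0.01, "wx": 0, "wy": 0, "wz": 0, "fingers": 1}]}}

```text
clock: 10.92
tool_pos: [0.6231, -0.2046, 0.0377]
eef_rot: [0.865, 0.502, 0.001, 0.0]
contact_force: [0.2, -0.7, 0.7]
opening: 0.999
```

```bash
python3 go.py b2:0.0235
```

```text
t 10.925 pos [ 0.6231 -0.2046  0.0377] open 0.999 F [ 0.2 -0.7  0.7] rotvec/pi [ 0.0006 -0.0006  0.0018]
b2:0.0235 [ 0.6218 -0.2099  0.0235] delta [-0.0065  0.002   0.0177] rows@62mm 1.0
```

Centre, settle to height, then close.

Call:
{"api": "apply_moves", "payload": {"series": [{"x": -0.006, "y": 0.001, "z": 0.01, "wx": 0, "wy": 0, "wz": 0.001, "fingers": 1}, {"x": 0, "y": 0, "z": 0.006, "wx": 0, "wy": 0, "wz": 0, "fingers": 0.6}, {"x": 0, "y": 0, "z": 0.001, "wx": 0, "wy": 0, "wz": 0, "fingers": 0.2}]}}

```text
clock: 11.3
tool_pos: [0.6223, -0.2086, 0.0244]
eef_rot: [0.865, 0.502, 0.002, 0.001]
contact_force: [0.7, 0.1, 0.7]
opening: 0.797
```

```bash
python3 go.py b2:0.0235
```

```text
t 11.3 pos [ 0.6223 -0.2086  0.0244] open 0.797 F [0.7 0.1 0.7] rotvec/pi [ 0.001  -0.0009  0.0012]
b2:0.0235 [ 0.6218 -0.2099  0.0235] delta [-0.0017  0.0003  0.0011] rows@62mm 1.0
```

Call:
{"api": "apply_moves", "payload": {"series": [{"x": -0.001, "y": 0, "z": 0.002, "wx": 0.001, "wy": -0.001, "wz": 0.001, "fingers": -0.2}, {"x": 0, "y": 0, "z": 0.001, "wx": 0, "wy": 0, "wz": 0, "fingers": -0.5}, {"x": 0, "y": 0, "z": 0.001, "wx": 0, "wy": 0, "wz": 0, "fingers": -1}, {"x": 0, "y": 0, "z": 0.001, "wx": 0, "wy": 0, "wz": 0, "fingers": -1}, {"x": 0, "y": 0, "z": 0.001, "wx": 0, "wy": 0, "wz": 0, "fingers": -1}]}}

```text
clock: 11.92
tool_pos: [0.6228, -0.2098, 0.0213]
eef_rot: [0.866, 0.5, 0.001, 0.001]
contact_force: [-2.7, 0.3, 8.4]
opening: 0.31
```

```bash
python3 go.py b2:0.0235
```

```text
t 11.925 pos [ 0.6228 -0.2098  0.0213] open 0.31 F [-2.7  0.3  8.4] rotvec/pi [0.0007 0.     0.    ]
b2:0.0235 [ 0.6218 -0.2099  0.0235] delta [-0.0007 -0.001  -0.0027] rows@62mm 1.0
```

Held, but about 2 mm low for clearing the rack walls, so I'll re-grip a little higher.

Call:
{"api": "apply_moves", "payload": {"series": [{"x": 0, "y": 0, "z": -0.001, "wx": 0, "wy": 0, "wz": 0, "fingers": -0.15}, {"x": 0, "y": 0, "z": -0.005, "wx": 0, "wy": 0, "wz": 0, "fingers": -0.15}, {"x": 0, "y": 0, "z": 0, "wx": 0, "wy": 0, "wz": 0, "fingers": -1}, {"x": 0, "y": 0, "z": 0, "wx": 0, "wy": 0, "wz": 0, "fingers": -1}, {"x": 0, "y": 0, "z": 0, "wx": 0, "wy": 0, "wz": 0, "fingers": -1}]}}

```text
clock: 12.55
tool_pos: [0.6229, -0.2097, 0.0264]
eef_rot: [0.866, 0.5, 0.001, 0.001]
contact_force: [-0.4, -0.1, 1.1]
opening: 0.305
```

```bash
python3 go.py b2:0.0235
```

```text
t 12.55 pos [ 0.6229 -0.2097  0.0264] open 0.305 F [-0.4 -0.1  1.1] rotvec/pi [ 0.0008 -0.      0.    ]
b2:0.0235 [ 0.6218 -0.2099  0.0235] delta [-0.0009 -0.0011  0.0036] rows@62mm 1.0
```

Call:
{"api": "apply_moves", "payload": {"series": [{"x": 0, "y": 0, "z": -0.03, "wx": 0, "wy": 0, "wz": 0, "fingers": -1}, {"x": 0, "y": 0, "z": -0.04, "wx": 0, "wy": 0, "wz": 0, "fingers": -1}, {"x": 0, "y": 0, "z": -0.04, "wx": 0, "wy": 0, "wz": 0, "fingers": -1}, {"x": 0.03, "y": -0.02, "z": -0.01, "wx": 0, "wy": 0, "wz": 0, "fingers": -1}, {"x": 0.05, "y": -0.035, "z": 0, "wx": 0, "wy": 0, "wz": 0, "fingers": -1}, {"x": 0.055, "y": -0.04, "z": 0, "wx": 0, "wy": 0, "wz": 0, "fingers": -1}, {"x": 0.055, "y": -0.04, "z": 0, "wx": 0, "wy": 0, "wz": 0, "fingers": -1}, {"x": 0.055, "y": -0.04, "z": 0, "wx": 0, "wy": 0, "wz": 0, "fingers": -1}]}}

```text
clock: 13.55
tool_pos: [0.598, 0.0289, 0.1213]
eef_rot: [0.869, 0.495, -0.002, 0.001]
contact_force: [0.7, 0.6, -1.2]
opening: 0.306
```

```bash
python3 go.py k2:0.13
```

```text
t 13.55 pos [0.598  0.0289 0.1213] open 0.306 F [ 0.7  0.6 -1.2] rotvec/pi [ 0.0001  0.0016 -0.004 ]
k2:0.13 [0.5808 0.2225 0.13  ] delta [ 0.1989 -0.1395 -0.0109] rows@62mm 4.0
```

Call:
{"api": "apply_moves", "payload": {"series": [{"x": 0.05, "y": -0.035, "z": -0.003, "wx": 0, "wy": 0.001, "wz": -0.004, "fingers": -1}, {"x": 0.05, "y": -0.035, "z": -0.003, "wx": 0, "wy": 0, "wz": 0, "fingers": -1}, {"x": 0.05, "y": -0.035, "z": -0.003, "wx": 0, "wy": 0, "wz": 0, "fingers": -1}, {"x": 0.03, "y": -0.022, "z": 0, "wx": 0, "wy": 0, "wz": 0, "fingers": -1}, {"x": 0.008, "y": -0.005, "z": 0, "wx": 0, "wy": 0, "wz": 0, "fingers": -1}]}}

```text
clock: 14.18
tool_pos: [0.578, 0.2241, 0.1268]
eef_rot: [0.864, 0.504, -0.002, -0.002]
contact_force: [0.8, -1.4, -1.5]
opening: 0.309
```

```bash
python3 go.py k2:0.05
```

```text
t 14.175 pos [0.578  0.2241 0.1268] open 0.309 F [ 0.8 -1.4 -1.5] rotvec/pi [-0.0014  0.0003  0.0029]
k2:0.05 [0.5808 0.2225 0.05  ] delta [0.     0.0041 0.096 ] rows@62mm 2.0
```

Call:
{"api": "apply_moves", "payload": {"series": [{"x": 0, "y": 0.003, "z": 0.03, "wx": -0.001, "wy": 0, "wz": 0.002, "fingers": -1}, {"x": 0, "y": 0, "z": 0.04, "wx": 0, "wy": 0, "wz": 0, "fingers": -1}, {"x": 0, "y": 0, "z": 0.025, "wx": 0, "wy": 0, "wz": 0, "fingers": -1}, {"x": 0, "y": 0, "z": 0.015, "wx": 0, "wy": 0, "wz": 0, "fingers": -1}]}}

```text
clock: 14.68
tool_pos: [0.5823, 0.218, 0.0369]
eef_rot: [0.866, 0.499, -0.0, 0.002]
contact_force: [0.0, -0.4, -2.1]
opening: 0.307
```

```bash
python3 go.py k2:0.0205
```

```text
t 14.675 pos [0.5823 0.218  0.0369] open 0.307 F [ 0.  -0.4 -2.1] rotvec/pi [ 0.0008  0.0008 -0.0004]
k2:0.0205 [0.5808 0.2225 0.0205] delta [ 0.004  -0.0044  0.0205] rows@62mm 1.0
```

Call:
{"api": "apply_moves", "payload": {"series": [{"x": 0.004, "y": -0.004, "z": 0.009, "wx": 0.001, "wy": 0.001, "wz": 0, "fingers": -1}, {"x": 0, "y": 0, "z": 0.006, "wx": 0, "wy": 0, "wz": 0, "fingers": -1}, {"x": 0, "y": 0, "z": 0.004, "wx": 0, "wy": 0, "wz": 0, "fingers": -1}, {"x": 0, "y": 0, "z": 0.002, "wx": 0, "wy": 0, "wz": 0, "fingers": -1}]}}

```text
clock: 15.18
tool_pos: [0.582, 0.2221, 0.0203]
eef_rot: [0.867, 0.499, 0.001, -0.0]
contact_force: [-3.1, -0.8, 10.1]
opening: 0.314
```

```bash
python3 go.py k2:0.0205
```

```text
t 15.175 pos [0.582  0.2221 0.0203] open 0.314 F [-3.1 -0.8 10.1] rotvec/pi [ 0.0001 -0.0006 -0.0008]
k2:0.0205 [0.5808 0.2225 0.0205] delta [-0.0004 -0.0015 -0.0003] rows@62mm 1.0
```

Touched down at z = 0.020, as predicted. Releasing and rising.

Call:
{"api": "apply_moves", "payload": {"series": [{"x": 0, "y": 0, "z": 0, "wx": 0, "wy": 0, "wz": 0, "fingers": -0.2}, {"x": 0, "y": 0, "z": 0, "wx": 0, "wy": 0, "wz": 0, "fingers": -0.08}, {"x": 0, "y": 0, "z": -0.001, "wx": 0, "wy": 0, "wz": 0, "fingers": -0.08}, {"x": 0, "y": 0, "z": -0.03, "wx": 0, "wy": 0, "wz": 0, "fingers": -0.08}, {"x": 0, "y": 0, "z": -0.04, "wx": 0, "wy": 0, "wz": 0, "fingers": -0.08}, {"x": 0, "y": 0, "z": -0.05, "wx": 0, "wy": 0, "wz": 0, "fingers": -0.08}, {"x": 0, "y": 0, "z": -0.03, "wx": 0, "wy": 0, "wz": 0, "fingers": 0.5}]}}

```text
clock: 16.05
tool_pos: [0.5817, 0.2219, 0.144]
eef_rot: [0.867, 0.499, 0.0, -0.0]
contact_force: [0.6, -0.5, -0.1]
opening: 0.548
```

```bash
python3 - <<'E'
from h import *
p,d=snapshot('side');save('side4',cv2.resize(p[100:240,150:300],None,fx=4,fy=4))
E
python3 go.py b3:0.15
```

```text
t 16.1 pos [0.5831 0.2225 0.1467] open 0.596 F [-0.3  0.8  1.6] rotvec/pi [ 0.0008 -0.0014 -0.0007]
b3:0.15 [ 0.5696 -0.1803  0.15  ] delta [-0.4445  0.2372 -0.0041] rows@62mm 7.0
```

View pics/side4.png

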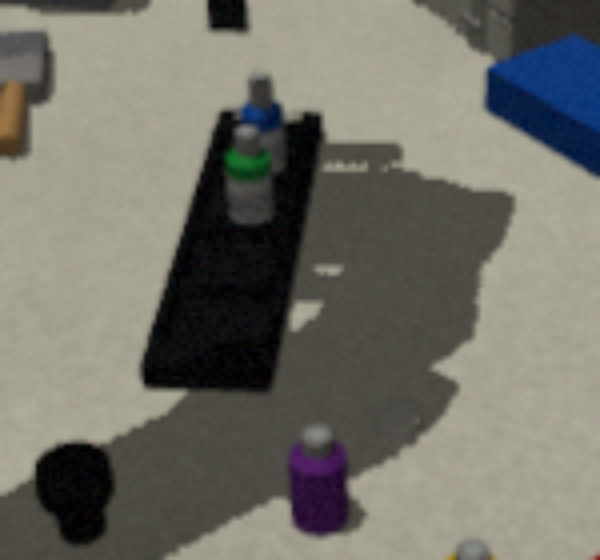

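Blue and green stand upright in compartments 1 and 2, at (262,125) and (248,175) in the crop. Red next.

Call:
{"api": "apply_moves", "payload": {"series": [{"x": -0.055, "y": 0.03, "z": 0, "wx": 0, "wy": -0.001, "wz": 0, "fingers": 1}, {"x": -0.065, "y": 0.034, "z": 0.003, "wx": 0, "wy": 0, "wz": 0, "fingers": 1}, {"x": -0.065, "y": 0.034, "z": 0.003, "wx": 0, "wy": 0, "wz": 0, "fingers": 1}, {"x": -0.065, "y": 0.034, "z": 0.003, "wx": 0, "wy": 0, "wz": 0, "fingers": 1}, {"x": -0.065, "y": 0.034, "z": 0.003, "wx": 0, "wy": 0, "wz": 0, "fingers": 1}, {"x": -0.065, "y": 0.034, "z": 0.003, "wx": 0, "wy": 0, "wz": 0, "fingers": 1}, {"x": -0.045, "y": 0.024, "z": 0, "wx": 0, "wy": 0, "wz": 0, "fingers": 1}, {"x": 0, "y": 0, "z": 0, "wx": 0, "wy": 0, "wz": 0, "fingers": 1}]}}

```text
clock: 17.1
tool_pos: [0.5689, -0.1717, 0.1307]
eef_rot: [0.866, 0.5, 0.004, 0.001]
contact_force: [-0.3, 0.4, 0.2]
opening: 1.004
```

```bash
python3 go.py b3:0.05
```

```text
t 17.1 pos [ 0.5689 -0.1717  0.1307] open 1.004 F [-0.3  0.4  0.2] rotvec/pi [ 0.0015 -0.0019 -0.0001]
b3:0.05 [ 0.5696 -0.1803  0.05  ] delta [-0.0089  0.0061  0.1009] rows@62mm 2.0
```

Call:
{"api": "apply_moves", "payload": {"series": [{"x": -0.008, "y": 0.005, "z": 0.01, "wx": 0.001, "wy": -0.002, "wz": 0, "fingers": 1}, {"x": 0, "y": 0, "z": 0.04, "wx": 0, "wy": 0, "wz": 0, "fingers": 1}, {"x": 0, "y": 0, "z": 0.04, "wx": 0, "wy": 0, "wz": 0, "fingers": 1}, {"x": 0, "y": 0, "z": 0.015, "wx": 0, "wy": 0, "wz": 0, "fingers": 1}]}}

```text
clock: 17.6
tool_pos: [0.5714, -0.1741, 0.0439]
eef_rot: [0.864, 0.503, 0.002, 0.0]
contact_force: [0.0, 1.1, 0.8]
opening: 1.0
```

```bash
python3 go.py b3:0.0255
```

```text
t 17.6 pos [ 0.5714 -0.1741  0.0439] open 1.0 F [0.  1.1 0.8] rotvec/pi [ 0.0007 -0.0009  0.0022]
b3:0.0255 [ 0.5696 -0.1803  0.0255] delta [-0.0079  0.0019  0.023 ] rows@62mm 1.0
```

Call:
{"api": "apply_moves", "payload": {"series": [{"x": -0.007, "y": 0.001, "z": 0.013, "wx": 0, "wy": 0, "wz": 0.001, "fingers": 0.8}, {"x": 0, "y": 0, "z": 0.008, "wx": 0, "wy": 0, "wz": 0, "fingers": 0.4}, {"x": 0, "y": 0, "z": 0.001, "wx": 0, "wy": 0, "wz": 0, "fingers": 0.2}]}}

```text
clock: 17.98
tool_pos: [0.5702, -0.178, 0.0257]
eef_rot: [0.865, 0.503, 0.002, 0.0]
contact_force: [-0.2, 0.4, 0.7]
opening: 0.7
```

```bash
python3 go.py b3:0.0255
```

```text
t 17.975 pos [ 0.5702 -0.178   0.0257] open 0.7 F [-0.2  0.4  0.7] rotvec/pi [ 0.0007 -0.0011  0.0019]
b3:0.0255 [ 0.5696 -0.1803  0.0255] delta [-0.0029  0.0008  0.0002] rows@62mm 1.0
```

Call:
{"api": "apply_moves", "payload": {"series": [{"x": -0.0025, "y": 0, "z": 0, "wx": 0, "wy": 0, "wz": 0.001, "fingers": -0.3}, {"x": 0, "y": 0, "z": 0, "wx": 0, "wy": 0, "wz": 0, "fingers": -1}, {"x": 0, "y": 0, "z": 0, "wx": 0, "wy": 0, "wz": 0, "fingers": -1}, {"x": 0, "y": 0, "z": 0, "wx": 0, "wy": 0, "wz": 0, "fingers": -1}, {"x": 0, "y": 0, "z": 0, "wx": 0, "wy": 0, "wz": 0, "fingers": -1}]}}

```text
clock: 18.6
tool_pos: [0.5701, -0.1803, 0.0273]
eef_rot: [0.865, 0.501, 0.003, 0.001]
contact_force: [0.1, 0.5, -1.7]
opening: 0.308
```

```bash
python3 go.py b3:0.0255 b3:0.12 k3:0.13
```

```text
t 18.6 pos [ 0.5701 -0.1803  0.0273] open 0.308 F [ 0.1  0.5 -1.7] rotvec/pi [ 0.0016 -0.0014  0.0007]
b3:0.0255 [ 0.5696 -0.1803  0.0255] delta [-0.0003 -0.0006  0.0023] rows@62mm 1.0
b3:0.12 [ 0.5696 -0.1803  0.12  ] delta [ 0.      0.     -0.1181] rows@62mm 2.0
k3:0.13 [0.5488 0.1717 0.13  ] delta [ 0.3681 -0.2426 -0.0125] rows@62mm 6.0
```

Red held. Lifting and carrying across.

Call:
{"api": "apply_moves", "payload": {"series": [{"x": 0, "y": 0, "z": -0.03, "wx": 0.001, "wy": -0.001, "wz": 0, "fingers": -1}, {"x": 0, "y": 0, "z": -0.04, "wx": 0, "wy": 0, "wz": 0, "fingers": -1}, {"x": 0, "y": 0, "z": -0.04, "wx": 0, "wy": 0, "wz": 0, "fingers": -1}, {"x": 0.03, "y": -0.02, "z": -0.01, "wx": 0, "wy": 0, "wz": 0, "fingers": -1}, {"x": 0.05, "y": -0.033, "z": 0, "wx": 0, "wy": 0, "wz": 0, "fingers": -1}, {"x": 0.055, "y": -0.036, "z": 0, "wx": 0, "wy": 0, "wz": 0, "fingers": -1}, {"x": 0.055, "y": -0.036, "z": 0, "wx": 0, "wy": 0, "wz": 0, "fingers": -1}, {"x": 0.055, "y": -0.036, "z": 0, "wx": 0, "wy": 0, "wz": 0, "fingers": -1}]}}

```text
clock: 19.6
tool_pos: [0.5561, 0.0532, 0.125]
eef_rot: [0.869, 0.496, -0.0, 0.002]
contact_force: [1.2, 0.1, -1.1]
opening: 0.307
```

```bash
python3 go.py k3:0.13
```

```text
t 19.6 pos [0.5561 0.0532 0.125 ] open 0.307 F [ 1.2  0.1 -1.1] rotvec/pi [ 0.001   0.0006 -0.0032]
k3:0.13 [0.5488 0.1717 0.13  ] delta [ 0.1237 -0.082  -0.0062] rows@62mm 2.0
```

Call:
{"api": "apply_moves", "payload": {"series": [{"x": 0.045, "y": -0.03, "z": -0.002, "wx": 0.001, "wy": 0, "wz": -0.003, "fingers": -1}, {"x": 0.04, "y": -0.027, "z": 0, "wx": 0, "wy": 0, "wz": 0, "fingers": -1}, {"x": 0.025, "y": -0.016, "z": 0, "wx": 0, "wy": 0, "wz": 0, "fingers": -1}, {"x": 0.005, "y": -0.003, "z": 0, "wx": 0, "wy": 0, "wz": 0, "fingers": -1}]}}

```text
clock: 20.1
tool_pos: [0.5476, 0.1734, 0.1264]
eef_rot: [0.864, 0.504, -0.0, -0.001]
contact_force: [-0.1, -0.4, -1.2]
opening: 0.309
```

```bash
python3 go.py k3:0.05
```

```text
t 20.1 pos [0.5476 0.1734 0.1264] open 0.309 F [-0.1 -0.4 -1.2] rotvec/pi [-0.0008 -0.0002  0.0029]
k3:0.05 [0.5488 0.1717 0.05  ] delta [-0.0011  0.0023  0.0954] rows@62mm 2.0
```

Call:
{"api": "apply_moves", "payload": {"series": [{"x": 0, "y": 0.002, "z": 0.03, "wx": 0, "wy": 0, "wz": 0.002, "fingers": -1}, {"x": 0, "y": 0, "z": 0.04, "wx": 0, "wy": 0, "wz": 0, "fingers": -1}, {"x": 0, "y": 0, "z": 0.025, "wx": 0, "wy": 0, "wz": 0, "fingers": -1}, {"x": 0, "y": 0, "z": 0.013, "wx": 0, "wy": 0, "wz": 0, "fingers": -1}]}}

```text
clock: 20.6
tool_pos: [0.5508, 0.1675, 0.0385]
eef_rot: [0.867, 0.499, -0.0, 0.001]
contact_force: [-0.5, -0.7, -0.4]
opening: 0.314
```

```bash
python3 go.py k3:0.021
```

```text
t 20.6 pos [0.5508 0.1675 0.0385] open 0.314 F [-0.5 -0.7 -0.4] rotvec/pi [ 0.0004  0.0003 -0.0006]
k3:0.021 [0.5488 0.1717 0.021 ] delta [ 0.0034 -0.0048  0.0219] rows@62mm 1.0
```

Call:
{"api": "apply_moves", "payload": {"series": [{"x": 0.003, "y": -0.004, "z": 0.009, "wx": 0, "wy": 0, "wz": 0, "fingers": -1}, {"x": 0, "y": 0, "z": 0.006, "wx": 0, "wy": 0, "wz": 0, "fingers": -1}, {"x": 0, "y": 0, "z": 0.004, "wx": 0, "wy": 0, "wz": 0, "fingers": -1}, {"x": 0, "y": 0, "z": 0.001, "wx": 0, "wy": 0, "wz": 0, "fingers": -1}]}}

```text
clock: 21.1
tool_pos: [0.55, 0.1701, 0.0225]
eef_rot: [0.867, 0.498, 0.0, 0.001]
contact_force: [0.5, 0.5, -0.9]
opening: 0.31
```

```bash
python3 go.py k3:0.021
```

```text
t 21.1 pos [0.55   0.1701 0.0225] open 0.31 F [ 0.5  0.5 -0.9] rotvec/pi [ 0.0008  0.0002 -0.0012]
k3:0.021 [0.5488 0.1717 0.021 ] delta [ 0.001  -0.0024  0.0018] rows@62mm 1.0
```

Call:
{"api": "apply_moves", "payload": {"series": [{"x": 0, "y": -0.002, "z": 0.003, "wx": 0, "wy": 0, "wz": 0, "fingers": -1}, {"x": 0, "y": 0, "z": 0.002, "wx": 0, "wy": 0, "wz": 0, "fingers": -1}]}}

```text
clock: 21.35
tool_pos: [0.5497, 0.1705, 0.0211]
eef_rot: [0.867, 0.498, 0.002, 0.002]
contact_force: [-4.3, -0.9, 18.0]
opening: 0.312
```

```bash
python3 go.py k3:0.021
```

```text
t 21.35 pos [0.5497 0.1705 0.0211] open 0.312 F [-4.3 -0.9 18. ] rotvec/pi [ 0.0017 -0.0001 -0.0014]
k3:0.021 [0.5488 0.1717 0.021 ] delta [ 0.0008 -0.0018  0.0002] rows@62mm 1.0
```

Touched down, pressing 18 N, so I'll ease up slightly while releasing.

Call:
{"api": "apply_moves", "payload": {"series": [{"x": 0, "y": 0, "z": 0, "wx": 0, "wy": 0, "wz": 0, "fingers": -0.2}, {"x": 0, "y": 0, "z": 0, "wx": 0, "wy": 0, "wz": 0, "fingers": -0.08}, {"x": 0, "y": 0, "z": -0.001, "wx": 0, "wy": 0, "wz": 0, "fingers": -0.08}, {"x": 0, "y": 0, "z": -0.03, "wx": 0, "wy": 0, "wz": 0, "fingers": -0.08}, {"x": 0, "y": 0, "z": -0.04, "wx": 0, "wy": 0, "wz": 0, "fingers": -0.08}, {"x": 0, "y": 0, "z": -0.05, "wx": 0, "wy": 0, "wz": 0, "fingers": -0.08}, {"x": 0, "y": 0, "z": -0.03, "wx": 0.001, "wy": 0, "wz": 0, "fingers": 0.5}]}}

```text
clock: 22.22
tool_pos: [0.548, 0.1708, 0.1437]
eef_rot: [0.867, 0.499, -0.001, 0.0]
contact_force: [-0.4, 0.1, 0.1]
opening: 0.551
```

```bash
python3 - <<'E'
from h import *
p,d=snapshot('side');save('side5',cv2.resize(p[100:290,150:320],None,fx=3,fy=3))
E
python3 go.py b4:0.15
```

```text
t 22.275 pos [0.5494 0.1712 0.1461] open 0.593 F [ 0.2 -0.8  2.2] rotvec/pi [ 0.0007 -0.0003 -0.0012]
b4:0.15 [ 0.5174 -0.1508  0.15  ] delta [-0.3686  0.1666 -0.0048] rows@62mm 6.0
```

View pics/side5.png

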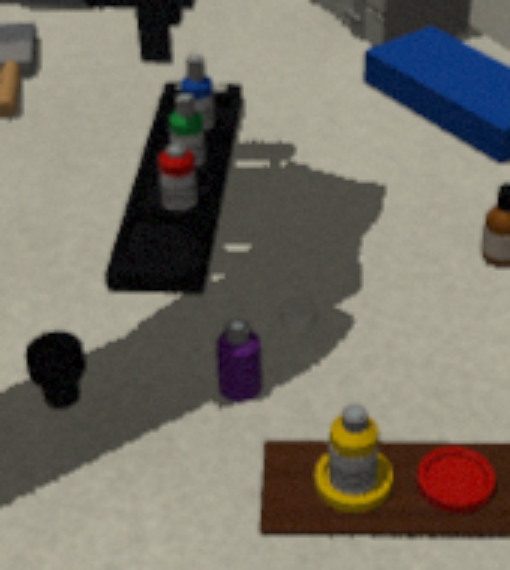

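Three are standing in compartments 1–3: blue (197,90), green (186,125) and red (177,180). Yellow still stands in its base at (354,460), and the purple look-alike at (240,360) is untouched. Yellow next.

Call:
{"api": "apply_moves", "payload": {"series": [{"x": -0.055, "y": 0.025, "z": 0, "wx": 0, "wy": 0, "wz": -0.001, "fingers": 1}, {"x": -0.065, "y": 0.029, "z": 0.003, "wx": 0, "wy": 0, "wz": 0, "fingers": 1}, {"x": -0.065, "y": 0.029, "z": 0.003, "wx": 0, "wy": 0, "wz": 0, "fingers": 1}, {"x": -0.065, "y": 0.029, "z": 0.003, "wx": 0, "wy": 0, "wz": 0, "fingers": 1}, {"x": -0.065, "y": 0.029, "z": 0.003, "wx": 0, "wy": 0, "wz": 0, "fingers": 1}, {"x": -0.045, "y": 0.022, "z": 0, "wx": 0, "wy": 0, "wz": 0, "fingers": 1}, {"x": 0, "y": 0, "z": 0, "wx": 0, "wy": 0, "wz": 0, "fingers": 1}]}}

```text
clock: 23.15
tool_pos: [0.5187, -0.1511, 0.1323]
eef_rot: [0.866, 0.501, 0.003, -0.0]
contact_force: [-0.1, 0.8, 0.7]
opening: 1.001
```

```bash
python3 go.py b4:0.05
```

```text
t 23.15 pos [ 0.5187 -0.1511  0.1323] open 1.001 F [-0.1  0.8  0.7] rotvec/pi [ 0.0008 -0.0016  0.0004]
b4:0.05 [ 0.5174 -0.1508  0.05  ] delta [-0.0004 -0.0016  0.1029] rows@62mm 2.0
```

Call:
{"api": "apply_moves", "payload": {"series": [{"x": 0, "y": -0.001, "z": 0.01, "wx": 0, "wy": -0.001, "wz": 0, "fingers": 1}, {"x": 0, "y": 0, "z": 0.04, "wx": 0, "wy": 0, "wz": 0, "fingers": 1}, {"x": 0, "y": 0, "z": 0.04, "wx": 0, "wy": 0, "wz": 0, "fingers": 1}, {"x": 0, "y": 0, "z": 0.015, "wx": 0, "wy": 0, "wz": 0, "fingers": 1}]}}

```text
clock: 23.65
tool_pos: [0.5202, -0.1434, 0.0452]
eef_rot: [0.864, 0.504, 0.004, -0.0]
contact_force: [0.5, 0.5, 0.2]
opening: 0.999
```

```bash
python3 go.py b4:0.0255
```

```text
t 23.65 pos [ 0.5202 -0.1434  0.0452] open 0.999 F [0.5 0.5 0.2] rotvec/pi [ 0.0009 -0.0021  0.0031]
b4:0.0255 [ 0.5174 -0.1508  0.0255] delta [-0.0098  0.0016  0.0246] rows@62mm 1.0
```

Call:
{"api": "apply_moves", "payload": {"series": [{"x": -0.009, "y": 0.001, "z": 0.014, "wx": 0, "wy": -0.001, "wz": 0.002, "fingers": 0.8}, {"x": 0, "y": 0, "z": 0.008, "wx": 0, "wy": 0, "wz": 0, "fingers": 0.4}, {"x": 0, "y": 0, "z": 0.001, "wx": 0, "wy": 0, "wz": 0, "fingers": 0.2}]}}

```text
clock: 24.02
tool_pos: [0.5179, -0.1483, 0.0259]
eef_rot: [0.864, 0.503, 0.002, 0.0]
contact_force: [-0.5, 0.2, 0.4]
opening: 0.699
```

```bash
python3 go.py b4:0.0255
```

```text
t 24.025 pos [ 0.5179 -0.1483  0.0259] open 0.699 F [-0.5  0.2  0.4] rotvec/pi [ 0.0008 -0.0013  0.002 ]
b4:0.0255 [ 0.5174 -0.1508  0.0255] delta [-0.003   0.001   0.0005] rows@62mm 1.0
```

Call:
{"api": "apply_moves", "payload": {"series": [{"x": -0.0025, "y": 0, "z": 0, "wx": 0, "wy": 0, "wz": 0.001, "fingers": -0.3}, {"x": 0, "y": 0, "z": 0, "wx": 0, "wy": 0, "wz": 0, "fingers": -1}, {"x": 0, "y": 0, "z": 0, "wx": 0, "wy": 0, "wz": 0, "fingers": -1}, {"x": 0, "y": 0, "z": 0, "wx": 0, "wy": 0, "wz": 0, "fingers": -1}, {"x": 0, "y": 0, "z": 0, "wx": 0, "wy": 0, "wz": 0, "fingers": -1}]}}

```text
clock: 24.65
tool_pos: [0.5178, -0.1507, 0.0274]
eef_rot: [0.865, 0.501, 0.004, 0.001]
contact_force: [0.1, -0.1, -2.0]
opening: 0.307
```

```bash
python3 go.py b4:0.0255 b4:0.12 k4:0.13
```

```text
t 24.65 pos [ 0.5178 -0.1507  0.0274] open 0.307 F [ 0.1 -0.1 -2. ] rotvec/pi [ 0.0017 -0.0016  0.0007]
b4:0.0255 [ 0.5174 -0.1508  0.0255] delta [-0.0003 -0.0004  0.0024] rows@62mm 1.0
b4:0.12 [ 0.5174 -0.1508  0.12  ] delta [ 0.      0.     -0.1181] rows@62mm 2.0
k4:0.13 [0.5167 0.121  0.13  ] delta [ 0.2938 -0.1706 -0.0125] rows@62mm 5.0
```

Yellow held. Lifting and carrying across, well above the purple one.

Call:
{"api": "apply_moves", "payload": {"series": [{"x": 0, "y": 0, "z": -0.03, "wx": 0.001, "wy": -0.001, "wz": 0, "fingers": -1}, {"x": 0, "y": 0, "z": -0.04, "wx": 0, "wy": 0, "wz": 0, "fingers": -1}, {"x": 0, "y": 0, "z": -0.04, "wx": 0, "wy": 0, "wz": 0, "fingers": -1}, {"x": 0.03, "y": -0.017, "z": -0.01, "wx": 0, "wy": 0, "wz": 0, "fingers": -1}, {"x": 0.045, "y": -0.026, "z": 0, "wx": 0, "wy": 0, "wz": 0, "fingers": -1}, {"x": 0.05, "y": -0.029, "z": 0, "wx": 0, "wy": 0, "wz": 0, "fingers": -1}, {"x": 0.05, "y": -0.029, "z": 0, "wx": 0, "wy": 0, "wz": 0, "fingers": -1}, {"x": 0.05, "y": -0.029, "z": 0, "wx": 0, "wy": 0, "wz": 0, "fingers": -1}]}}

```text
clock: 25.65
tool_pos: [0.5169, 0.0569, 0.1254]
eef_rot: [0.868, 0.496, -0.0, 0.001]
contact_force: [0.2, 0.1, -1.4]
opening: 0.313
```

```bash
python3 go.py k4:0.13
```

```text
t 25.65 pos [0.5169 0.0569 0.1254] open 0.313 F [ 0.2  0.1 -1.4] rotvec/pi [ 0.0007  0.0005 -0.0029]
k4:0.13 [0.5167 0.121  0.13  ] delta [ 0.0693 -0.0402 -0.0057] rows@62mm 2.0
```

Call:
{"api": "apply_moves", "payload": {"series": [{"x": 0.03, "y": -0.017, "z": 0, "wx": 0, "wy": 0, "wz": -0.002, "fingers": -1}, {"x": 0.02, "y": -0.012, "z": 0, "wx": 0, "wy": 0, "wz": 0, "fingers": -1}, {"x": 0.01, "y": -0.005, "z": 0, "wx": 0, "wy": 0, "wz": 0, "fingers": -1}, {"x": 0, "y": 0, "z": 0.01, "wx": 0, "wy": 0, "wz": 0, "fingers": -1}]}}

```text
clock: 26.15
tool_pos: [0.5169, 0.119, 0.1172]
eef_rot: [0.865, 0.502, 0.001, 0.0]
contact_force: [0.2, -0.8, -1.7]
opening: 0.309
```

```bash
python3 go.py k4:0.05
```

```text
t 26.15 pos [0.5169 0.119  0.1172] open 0.309 F [ 0.2 -0.8 -1.7] rotvec/pi [ 0.0004 -0.0003  0.0017]
k4:0.05 [0.5167 0.121  0.05  ] delta [ 0.0021 -0.0014  0.084 ] rows@62mm 2.0
```

Call:
{"api": "apply_moves", "payload": {"series": [{"x": 0.002, "y": -0.001, "z": 0.03, "wx": 0, "wy": 0, "wz": 0.001, "fingers": -1}, {"x": 0, "y": 0, "z": 0.04, "wx": 0, "wy": 0, "wz": 0, "fingers": -1}, {"x": 0, "y": 0, "z": 0.02, "wx": 0, "wy": 0, "wz": 0, "fingers": -1}, {"x": 0, "y": 0, "z": 0.005, "wx": 0, "wy": 0, "wz": 0, "fingers": -1}]}}

```text
clock: 26.65
tool_pos: [0.5174, 0.1151, 0.0378]
eef_rot: [0.867, 0.498, -0.001, 0.002]
contact_force: [0.5, 0.0, -2.2]
opening: 0.309
```

```bash
python3 go.py k4:0.021
```

```text
t 26.65 pos [0.5174 0.1151 0.0378] open 0.309 F [ 0.5  0.  -2.2] rotvec/pi [ 0.0008  0.0009 -0.0013]
k4:0.021 [0.5167 0.121  0.021 ] delta [ 0.0061 -0.0044  0.021 ] rows@62mm 1.0
```

Call:
{"api": "apply_moves", "payload": {"series": [{"x": 0.005, "y": -0.004, "z": 0.009, "wx": 0, "wy": 0.001, "wz": 0, "fingers": -1}, {"x": 0, "y": 0, "z": 0.006, "wx": 0, "wy": 0, "wz": 0, "fingers": -1}, {"x": 0, "y": 0, "z": 0.004, "wx": 0, "wy": 0, "wz": 0, "fingers": -1}, {"x": 0, "y": 0, "z": 0.002, "wx": 0, "wy": 0, "wz": 0, "fingers": -1}]}}

```text
clock: 27.15
tool_pos: [0.5179, 0.1204, 0.0216]
eef_rot: [0.867, 0.498, 0.002, 0.001]
contact_force: [-0.2, 0.8, -1.4]
opening: 0.313
```

```bash
python3 go.py k4:0.021
```

```text
t 27.15 pos [0.5179 0.1204 0.0216] open 0.313 F [-0.2  0.8 -1.4] rotvec/pi [ 0.0015 -0.0009 -0.0016]
k4:0.021 [0.5167 0.121  0.021 ] delta [-0.0001 -0.0017  0.0007] rows@62mm 1.0
```

Call:
{"api": "apply_moves", "payload": {"series": [{"x": 0, "y": -0.001, "z": 0.002, "wx": 0, "wy": 0, "wz": 0, "fingers": -1}, {"x": 0, "y": 0, "z": 0.001, "wx": 0, "wy": 0, "wz": 0, "fingers": -1}]}}

```text
clock: 27.4
tool_pos: [0.518, 0.1203, 0.0213]
eef_rot: [0.867, 0.498, 0.003, 0.002]
contact_force: [-2.6, -0.9, 3.8]
opening: 0.311
```

```bash
python3 go.py k4:0.021
```

```text
t 27.4 pos [0.518  0.1203 0.0213] open 0.311 F [-2.6 -0.9  3.8] rotvec/pi [ 0.0022 -0.0011 -0.0017]
k4:0.021 [0.5167 0.121  0.021 ] delta [-0.0001 -0.0019  0.0004] rows@62mm 1.0
```

Touchdown. Releasing, rising and backing off to the robot's right so the rack is in clear view.

Call:
{"api": "apply_moves", "payload": {"series": [{"x": 0, "y": 0, "z": 0, "wx": 0, "wy": 0, "wz": 0, "fingers": -0.2}, {"x": 0, "y": 0, "z": 0, "wx": 0, "wy": 0, "wz": 0, "fingers": -0.08}, {"x": 0, "y": 0, "z": -0.001, "wx": 0, "wy": 0, "wz": 0, "fingers": -0.08}, {"x": 0, "y": 0, "z": -0.03, "wx": 0.001, "wy": 0, "wz": 0, "fingers": -0.08}, {"x": 0, "y": 0, "z": -0.04, "wx": 0, "wy": 0, "wz": 0, "fingers": -0.08}, {"x": 0, "y": 0, "z": -0.05, "wx": 0, "wy": 0, "wz": 0, "fingers": -0.08}, {"x": 0, "y": 0, "z": -0.05, "wx": 0, "wy": 0, "wz": 0, "fingers": -0.08}]}}

```text
clock: 28.28
tool_pos: [0.5158, 0.1198, 0.1593]
eef_rot: [0.867, 0.498, -0.0, 0.0]
contact_force: [0.9, 0.7, 0.4]
opening: 0.462
```

Call:
{"api": "apply_moves", "payload": {"series": [{"x": -0.05, "y": 0.03, "z": -0.03, "wx": 0, "wy": 0, "wz": 0, "fingers": 0}, {"x": -0.06, "y": 0.035, "z": -0.03, "wx": 0, "wy": 0, "wz": 0, "fingers": 0}, {"x": -0.06, "y": 0.035, "z": 0, "wx": 0, "wy": 0, "wz": 0, "fingers": 0}, {"x": -0.06, "y": 0.035, "z": 0, "wx": 0, "wy": 0, "wz": 0, "fingers": 0}, {"x": -0.05, "y": 0.03, "z": 0, "wx": 0, "wy": 0, "wz": 0, "fingers": 0}, {"x": 0, "y": 0, "z": 0, "wx": 0, "wy": 0, "wz": 0, "fingers": 0}, {"x": 0, "y": 0, "z": 0, "wx": 0, "wy": 0, "wz": 0, "fingers": 0}]}}

```text
clock: 29.15
tool_pos: [0.52, -0.1464, 0.212]
eef_rot: [0.867, 0.499, 0.004, 0.002]
contact_force: [-0.3, 0.0, 0.9]
opening: 0.496
```

```bash
python3 - <<'E'
from h import *
p,d=snapshot('top');W=world('top',d)
p2,d2=snapshot('side');W2=world('side',d2)
save('end',np.hstack([cv2.resize(p[110:260,90:240],(390,390)),cv2.resize(p2[90:240,150:300],(390,390))]))
# top cap of each lens (band above the cone) in rack frame
P=np.vstack([W[(d>0)],W2[(d2>0)]]);a=np.radians(57.7)
e=np.array([[np.sin(a),-np.cos(a)],[np.cos(a),np.sin(a)]])
L=(P[:,:2]-[.5648,.1971])@e.T
for n,y,h in (('blue',.09,63),('green',.03,58),('red',-.03,48),('yellow',-.09,53)):
    m=(abs(L[:,0])<.035)&(abs(L[:,1]-y)<.03)&(P[:,2]>.025)&(P[:,2]<.1)
    t=m&(P[:,2]>.005+h*.001-.006)
    print(n,'xy of top',(np.median(L[t],0)*1000).round(1),'body',((np.percentile(L[m],2,axis=0)+np.percentile(L[m],98,axis=0))*500).round(1),'ztop',P[m][:,2].max().round(4),'expect',.005+h*.001)
E
python3 go.py
```

```text
blue xy of top [ 1.7 87.6] body [ 1.6 86.5] ztop 0.0723 expect 0.068
green xy of top [ 1.5 27.4] body [ 1.5 25.5] ztop 0.066 expect 0.063
red xy of top [  2.6 -34. ] body [  2.3 -33.3] ztop 0.0579 expect 0.053
yellow xy of top [  1.2 -92.3] body [  1.3 -92.4] ztop 0.0617 expect 0.057999999999999996
t 29.25 pos [ 0.52   -0.1461  0.212 ] open 0.497 F [-0.5 -0.5 -0.2] rotvec/pi [ 0.0023 -0.0017 -0.0005]
```

View pics/end.png

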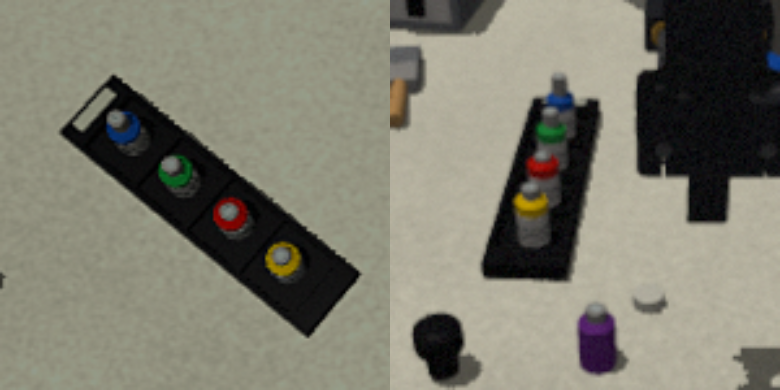

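All four stand upright, one per compartment, in the order blue, green, red, yellow from the white bar, and within 5 mm of centre. The gripper is clear.

```bash
python3 -c "from plant import *; print(finish_job())"
```

```text
the job is handed in; nothing more can be done
None
```

I moved all four objectives into the rack, in the order blue, green, red, yellow from the white bar, matching the board. The job was handed in at about 29 s on the robot's clock. I did not touch the purple look-alike.

- **Position:** the last top and side pictures show each objective upright. Each is within 3 mm of its compartment centre across the row and 5 mm along it.
- **Set-down:** each one touched the floor at the height the grip predicted. The contact force then read about 3 N for blue, 10 N for green, 18 N for red and 4 N for yellow. The red one was pressed harder than I intended, but well under the limits.
- **One reading disagreed:** the tops measured 3–5 mm higher than expected. I took the highest depth reading for each, so I put this down to depth noise and the 2 mm calibration, since the touchdown heights agreed.

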